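Restock the flip-cover serving caddy

ROBOT

A 7-joint arm with a two-finger parallel gripper is mounted at the origin on the work surface. World frame = base frame: x ahead of the robot, y to its left, z up, the work surface at z = 0. Lengths are in m, angles in rad, forces in N, time in s.
With the tool pointing down it reaches from about 0.425 to 0.875 m from the base axis. Payload 4.7 kg.
Tool frame: the origin (TCP) lies on the mounting face of the last link; the fingertips stand 173 mm ahead of it and the grasp point (between the pads) lies 155 mm ahead of it (finger_overhang is the distance from the TCP to the fingertips, in m); z points along the fingers, y is the direction in which the jaws open and shut (so a half turn about z gives the same grasp; the last joint's range is limited). The gripper opens to 85 mm and grips with 20 to 120 N. Pads are 22 mm wide; open, the fingers measure 114 mm over their backs; the gripper's body (76 mm by 85 mm) begins 54 mm behind the grasp point. The pads swing forward as they close: fully open they stand 13 mm farther back than shut.
Start: joints at [1.175, 0.321, -0.07, 1.45, 0.023, 1.371, -0.057], TCP at [0.259, -0.596, 0.405] pointing down, gripper open.
Joint ranges: [-2.86, 2.86], [-0.3, 2.09], [-1.38, 1.24], [0.06, 2.45], [-1.56, 4.7], [0.09, 2.05], [-2.69, 2.69]. Speed limits (rad/s): [2.57, 2.57, 3.14, 3.14, 3.14, 3.14, 3.14].

INTERFACE

Orientations are given as a 3x3 rotation matrix whose columns are the frame's x, y, z axes.
In Python, from workcell import state, snapshot, calibration, hand_in, trace, tip_of, finger_overhang gives the robot as it stands.
- The arm moves only by the tool servo_tool, never from a script. Its argument "commands" is a list that holds one entry, the list of rows, each a list of 7 numbers: the shift along the world's x, y, z in units of 400 mm (1.0 is 400 mm), then the turn, a rotation vector about the world's x, y, z in units of 90 degrees (1.0 is 90 degrees), then the opening, from -1 (shut) to 1 (fully open). A call has 1 to 5 rows; each row is the pose to reach, as a shift and turn from the pose commanded when the call began; what a row does not reach only later rows make up. A row lasts 1/8 s, in which the tool goes at most 62.5 mm and 10.7 degrees, less where a joint would pass 70% of its speed; a pose out of reach is approached as far as the arm can. A call with a number of a shift or a turn outside -1 to 1 is refused whole. A call with a gripper value outside its range is refused whole. The fingers move at their own pace and stop on an object; "newtons" is the grip in N (left out, the last holds). Time passes only in rows, so rows that repeat a pose let the fingers close. It gives the time, the measured TCP pose, the force and the opening at its end, in the units of the state.
- state(): the state, without advancing time (a new reading comes with each control period).
- snapshot(name): name is "scene" or "top" or "wrist"; returns the picture (480x640x3 uint8, blue, green, red); there is no depth.
- calibration(name): a dict with "fx", "fy", "cx", "cy" (pixels), "R" (3x3) and "t" (3): a world point X has camera coordinates R X + t. Camera axes: x right, y down, z forward; pixel columns grow to the right and rows downward; lengths in m; the calibration is good to about 2 mm. A picture is of the moment at which its call begins: read the wrist's pose just before it. calibration takes no time and is no camera call; for the wrist camera it gives the pose at the moment of the call.
- hand_in(): hands the job in, once; it reports no verdict.
Trained networks look in the newest picture that a camera, given by its name, has taken for a name from the list of things; names that differ only in an ending like _2 or _b are one class to them, and where a whole thing is asked for, a point or a joint stands for the part that bears it (a point fixed in the world has none). Each returns a list of dicts, best first, with "confidence" (0 to 1); they miss things now and then, are a little off and sometimes report something else, mostly with a low value. They report only what shows in the picture. A call takes as long as a camera call.
- trace(camera, target): "pixels" (480x640 bool, what is visible of it).
- tip_of(camera, target): "at" ([x, y, z] in m, in world coordinates, good to about 4 mm: a listed point, or the origin of a listed thing).
The state is a dict: "t": time; "joint_positions": joint angles; "joint_vel": joint speeds; "tau": joint torques, N m; "position": TCP position; "eef_rot": TCP orientation; "ft_force": force on the tool from outside, world axes, zero at the start; "ft_torque": the same for the moment, N m; "opening": finger opening in m.
Only numpy, scipy, OpenCV 4.12 (cv2) and the standard library are available. Lean on these libraries where they do the work, as an engineer would, in place of code of your own. Each camera call takes 0.05 s, during which the arm holds its last target.

TASK

Restock the three-well serving caddy: move every empty steel tin from the wells into the orange crate, and put each red, green and yellow tin that is on the mat into the well of its own colour. Then press all three covers down until their catches hold them shut, also over a well that stays empty, and only after that push the closed caddy along its dock until it clicks in fully home. Leave the blue tin, the honey jar and the mug standing where they are.

Things in the scene. Friction and masses are not known exactly. Their poses are not given: they have to be found in the camera images.
- dock: fixed aluminium base plate (210 mm along its x, 370 mm along its y, 8 mm thick) that carries the grey three-well caddy; origin at the middle of its underside, on the table; its x axis points away from the robot side, the way the caddy slides home. Position and yaw vary
- caddy (a joint): slide of the caddy along the dock's +x: 0 = pulled out towards the robot, 0.070 m = home against the stop. It starts between 0 and 0.010. Rubs with about 5 N; from about 0.057 to 0.063 a spring pin resists with up to about 9 N more, then snaps in behind and holds the caddy home. It is pushed with closed fingers
- push_pad (a point): middle of the face, turned to the robot, of the black rubber push pad low on the caddy's near wall (pad 70 mm wide, 30 mm high, stands out 22 mm from the wall); push it along the dock's +x. Pad spans 20 to 50 mm above the table; the caddy's wall above it reaches 72 mm. Site axes are those of the dock
- crate: orange open crate for empties, fixed, outer 190 mm along its x, 150 mm along its y, 50 mm high, walls and floor 5 mm; origin in the middle of its underside on the table. It may stand left or right of the caddy
- empty1_mid (a point): empty steel tin without lid, open at the top, 52 x 44 x 46 mm (its own x, y, z when upright), 0.05 kg, starting upright in one of the wells; this point is its centre (23 mm above what it stands on). Hold it by its outside, at any height; in a well, gripping its upper half leaves the gripper more room. None if absent in this run
- empty2_mid (a point): empty steel tin without lid, open at the top, 52 x 44 x 46 mm (its own x, y, z when upright), 0.05 kg, starting upright in one of the wells; this point is its centre (23 mm above what it stands on). Hold it by its outside, at any height; in a well, gripping its upper half leaves the gripper more room. None if absent in this run
- empty3_mid (a point): empty steel tin without lid, open at the top, 52 x 44 x 46 mm (its own x, y, z when upright), 0.05 kg, starting upright in one of the wells; this point is its centre (23 mm above what it stands on). Hold it by its outside, at any height; in a well, gripping its upper half leaves the gripper more room. None if absent in this run
- red_tin_mid (a point): red rectangular food tin with a steel lid and a red patch on top, 52 x 44 x 46 mm (its own x, y, z when upright), 0.10 to 0.19 kg; this point is its centre, half-way up (23 mm above what it stands on). None if it is absent in this run; then the red well just stays without a tin. It starts upright on the table, on the woven mat
- green_tin_mid (a point): green rectangular food tin with a steel lid and a green patch on top, 52 x 44 x 46 mm (its own x, y, z when upright), 0.10 to 0.19 kg; this point is its centre, half-way up (23 mm above what it stands on). None if it is absent in this run; then the green well just stays without a tin. It starts upright on the table, on the woven mat
- yellow_tin_mid (a point): yellow rectangular food tin with a steel lid and a yellow patch on top, 52 x 44 x 46 mm (its own x, y, z when upright), 0.10 to 0.19 kg; this point is its centre, half-way up (23 mm above what it stands on). None if it is absent in this run; then the yellow well just stays without a tin. It starts upright on the table, on the woven mat
- red_well (a point): centre of the inner floor of the right-hand (seen from the robot, the dock's -y side) well of the caddy, marked red on its floor and outside far wall; inner size 102 mm along the dock's x, 106 mm along its y, 56 mm deep (floor 16 mm, rim 72 mm above the table); axes are those of the dock; moves with the caddy
- red_cover (a joint): hinge of the red-framed clear cover of that well: 0 = shut, 1.9 rad = open (leaning back towards the robot). A light spring (about 0.1 N m) swings it fully open whenever the catch does not hold it. Pushed over from the robot's side and down, it meets the spring catch about 0.1 rad before shut; about 14 N pressed down near the free edge drives it past, and the catch then holds it within about 0.02 rad of shut
- red_hinge (a point): middle of the red cover's hinge axis, on top of the caddy's near wall (75.5 mm above the table); the axis runs along the dock's y; axes are those of the dock. The cover is 106 mm wide, 5 mm thick, and reaches 115 mm from this axis: along the dock's +x when shut (its top is then 78 mm above the table). Press in the middle of the broad coloured strip, 80 to 100 mm from the axis; a brass catch stands at 118 mm, up to 85 mm above the table
- green_well (a point): centre of the inner floor of the middle well of the caddy, marked green on its floor and outside far wall; inner size 102 mm along the dock's x, 106 mm along its y, 56 mm deep (floor 16 mm, rim 72 mm above the table); axes are those of the dock; moves with the caddy
- green_cover (a joint): hinge of the green-framed clear cover of that well: 0 = shut, 1.9 rad = open (leaning back towards the robot). A light spring (about 0.1 N m) swings it fully open whenever the catch does not hold it. Pushed over from the robot's side and down, it meets the spring catch about 0.1 rad before shut; about 14 N pressed down near the free edge drives it past, and the catch then holds it within about 0.02 rad of shut
- green_hinge (a point): middle of the green cover's hinge axis, on top of the caddy's near wall (75.5 mm above the table); the axis runs along the dock's y; axes are those of the dock. The cover is 106 mm wide, 5 mm thick, and reaches 115 mm from this axis: along the dock's +x when shut (its top is then 78 mm above the table). Press in the middle of the broad coloured strip, 80 to 100 mm from the axis; a brass catch stands at 118 mm, up to 85 mm above the table
- yellow_well (a point): centre of the inner floor of the left-hand (dock's +y side) well of the caddy, marked yellow on its floor and outside far wall; inner size 102 mm along the dock's x, 106 mm along its y, 56 mm deep (floor 16 mm, rim 72 mm above the table); axes are those of the dock; moves with the caddy
- yellow_cover (a joint): hinge of the yellow-framed clear cover of that well: 0 = shut, 1.9 rad = open (leaning back towards the robot). A light spring (about 0.1 N m) swings it fully open whenever the catch does not hold it. Pushed over from the robot's side and down, it meets the spring catch about 0.1 rad before shut; about 14 N pressed down near the free edge drives it past, and the catch then holds it within about 0.02 rad of shut
- yellow_hinge (a point): middle of the yellow cover's hinge axis, on top of the caddy's near wall (75.5 mm above the table); the axis runs along the dock's y; axes are those of the dock. The cover is 106 mm wide, 5 mm thick, and reaches 115 mm from this axis: along the dock's +x when shut (its top is then 78 mm above the table). Press in the middle of the broad coloured strip, 80 to 100 mm from the axis; a brass catch stands at 118 mm, up to 85 mm above the table
- honey: amber jar, 72 mm wide, 100 mm high; bystander on the table, origin at the centre of its underside
- cup: white mug, 80 mm wide, 85 mm high; bystander on the table, origin at the centre of its underside

How it is judged:
On the way, in this order (a step that is already met when the one before it is completed fails the run):
1. all three covers are held shut while the caddy is not yet home (slide below 0.05 m) (value of joint each of red_cover, green_cover, yellow_cover below 0.05 rad and value of joint caddy below 0.05 m), for 0.3 s.
2. the closed caddy is pushed home (slide beyond 0.065 m) (value of joint each of red_cover, green_cover, yellow_cover below 0.05 rad and value of joint caddy above 0.065 m), for 0.2 s.
At the end, for the whole second after the job is handed in: Each coloured tin present is inside the well of its colour (centre within the walls, below the rim, any way up), each empty present is inside the crate, all three covers are shut (below 0.05 rad) and the caddy is home (slide beyond 0.065 m) (all of step 2 and x of red_tin_mid in the frame of red_well between -0.049 and 0.049 m and y of red_tin_mid in the frame of red_well between -0.051 and 0.051 m and z of red_tin_mid in the frame of red_well between 0 and 0.05 m and x of green_tin_mid in the frame of green_well between -0.049 and 0.049 m and y of green_tin_mid in the frame of green_well between -0.051 and 0.051 m and z of green_tin_mid in the frame of green_well between 0 and 0.05 m and x of yellow_tin_mid in the frame of yellow_well between -0.049 and 0.049 m and y of yellow_tin_mid in the frame of yellow_well between -0.051 and 0.051 m and z of yellow_tin_mid in the frame of yellow_well between 0 and 0.05 m and x of empty1_mid in the frame of crate between -0.09 and 0.09 m and y of empty1_mid in the frame of crate between -0.07 and 0.07 m and z of empty1_mid in the frame of crate between 0 and 0.05 m and x of empty2_mid in the frame of crate between -0.09 and 0.09 m and y of empty2_mid in the frame of crate between -0.07 and 0.07 m and z of empty2_mid in the frame of crate between 0 and 0.05 m and x of empty3_mid in the frame of crate between -0.09 and 0.09 m and y of empty3_mid in the frame of crate between -0.07 and 0.07 m and z of empty3_mid in the frame of crate between 0 and 0.05 m); the robot touches nothing.
It fails at once if a bystander (blue tin, jar or mug) is moved more than 40 mm or tipped over (distance of any of blue_tin_mid, honey, cup from where it was at the start of the episode above 0.04 m or angle between any of blue_tin_mid, honey, cup's own z axis and vertical above 0.6 rad).
Of red_tin, green_tin, yellow_tin only 2 to 3 are there at a start; the rules pass over those that are not, and their reading is None.
Of empty1, empty2, empty3 only 1 to 2 are there at a start; the rules pass over those that are not, and their reading is None.
At some moment in a run one of red_tin, green_tin, yellow_tin may be knocked a few centimetres aside while the robot is not near it.
Once in a run the grip may slacken for a moment while it holds something.
It also fails if it takes over 210 s, if anything falls off the work surface, if the arm or the gripper's body presses on something with over 40 N, if the wrist force passes 120 N, or if a joint passes its speed limit or range.

## Working session

There is one attempt and no reset: what is moved stays moved. The work goes in short steps, Python scripts to look and compute and a tool call to move; the robot and the scene stay as the last step left them, time stands still between calls to the robot, and variables do not carry over. Pictures are saved under pics/ and viewed, and the job is handed in when it is done.

Besides the shell and the picture viewer there is one more tool, called after "Request:" in YAML: its name, and indented under it one key for each argument. servo_tool: Moves the arm, as the interface text tells. Its arguments: {"type":"object","properties":{"commands":{"type":"array","items":{"type":"array","items":{"type":"array","items":{"type":"number"}}}},"newtons":{"type":"number"}},"required":["commands"]}

```bash
ls; mkdir -p pics; python3 - <<'E'
from workcell import *
import cv2
s=state();print(s['t'],s['position'],s['eef_rot'],s['opening'])
for n in("scene","top"):
    im=snapshot(n);cv2.imwrite(f"pics/{n}0.png",im)
    c=calibration(n);print(n,c)
for n in("scene","top"):
  for k in["dock","crate","push_pad","empty1_mid","red_tin_mid","green_tin_mid","yellow_tin_mid","blue_tin_mid","red_well","green_well","yellow_well","green_hinge","red_hinge","yellow_hinge","honey","cup"]:
    try: print(n,k,[(round(d['confidence'],2),[round(float(v),3) for v in d['at']]) for d in tip_of(n,k)][:4])
    except Exception as e: print(k,e)
print(state()['t'])
E
```

```text
pics
0.0 [ 0.25887061 -0.59600608  0.40361087] [[ 9.17197977e-01  3.98430844e-01 -8.56553558e-04]
 [ 3.98431751e-01 -9.17196391e-01  1.70899032e-03]
 [-1.04713375e-04 -1.90876060e-03 -9.99998173e-01]] 0.08540618789290869
scene {'fx': 514.9028470146186, 'fy': 514.9028470146186, 'cx': 319.5237768520943, 'cy': 229.87004382906196, 'R': array([[ 0.88612479,  0.46344374,  0.00165874],
       [ 0.33801574, -0.64384404, -0.68644753],
       [-0.31706184,  0.60883885, -0.72717745]]), 't': array([-0.49837282, -0.14203422,  1.48595717])}
top {'fx': 574.1056235420886, 'fy': 574.1056235420886, 'cx': 312.7884307311863, 'cy': 240.14250837563614, 'R': array([[-0.00325824, -0.99993891,  0.01056178],
       [-0.98638202,  0.00147693, -0.16446379],
       [ 0.16443814, -0.01095382, -0.98632657]]), 't': array([-0.02273387,  0.56631688,  1.38822042])}
scene dock [(0.8, [0.64, 0.027, 0.001])]
scene crate [(0.9, [0.493, -0.345, 0.001])]
scene push_pad [(0.63, [0.699, -0.354, 0.004]), (0.56, [0.539, 0.03, 0.037])]
scene empty1_mid [(0.23, [0.551, -0.079, 0.074])]
scene red_tin_mid [(0.81, [0.567, 0.38, 0.02
[... 1008 characters left out ...]
id [(0.72, [0.565, 0.28, 0.024]), (0.29, [0.497, -0.349, -0.006])]
top yellow_tin_mid []
blue_tin_mid it knows: crate, cup, dock, empty1_mid, empty2_mid, empty3_mid, green_hinge, green_tin_mid, green_well, honey, push_pad, red_hinge, red_tin_mid, red_well, yellow_hinge, yellow_tin_mid, yellow_well
top red_well [(0.82, [0.61, -0.079, 0.014])]
top green_well [(0.87, [0.616, 0.026, 0.015]), (0.2, [0.567, 0.28, 0.026])]
top yellow_well []
top green_hinge [(0.72, [0.561, 0.033, 0.076])]
top red_hinge [(0.79, [0.556, -0.081, 0.076])]
top yellow_hinge [(0.84, [0.563, 0.143, 0.074])]
top honey [(0.62, [0.699, -0.356, -0.002])]
top cup [(0.87, [0.688, 0.364, 0.001]), (0.16, [0.62, 0.026, 0.042])]
1.6
```

View pics/scene0.png

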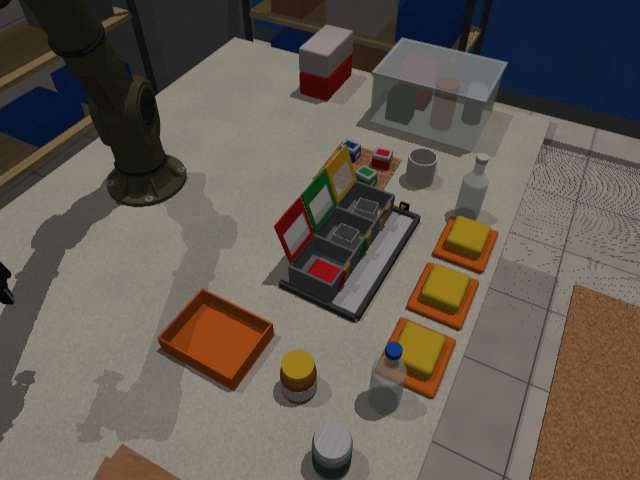

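View pics/top0.png

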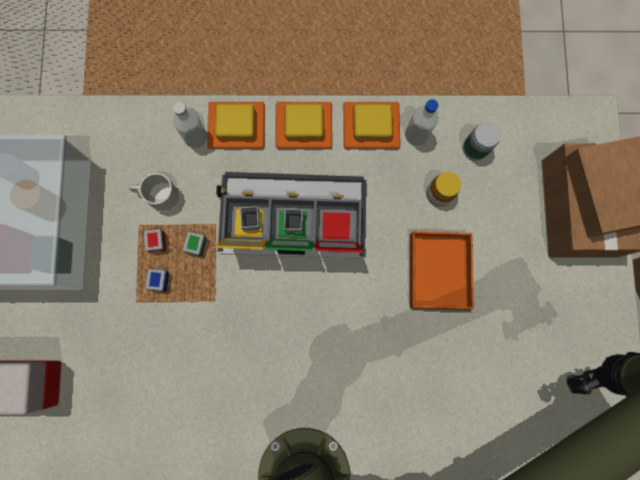

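```bash
cat > h.py <<'E'
import numpy as np, cv2
from workcell import *
def px2w(c,u,v,z):
    d=np.array([(u-c['cx'])/c['fx'],(v-c['cy'])/c['fy'],1.]); R=np.array(c['R']);o=-R.T@c['t'];d=R.T@d
    return o+d*(z-o[2])/d[2]
def w2px(c,X):
    p=np.array(c['R'])@np.array(X)+c['t']; return c['fx']*p[0]/p[2]+c['cx'],c['fy']*p[1]/p[2]+c['cy']
def st():
    s=state();R=s['eef_rot'];print('t',round(s['t'],2),'pos',np.round(s['position'],4),'yaw x',round(float(np.degrees(np.arctan2(R[1,0],R[0,0]))),2),'zax',np.round(R[:,2],3),'F',np.round(s['ft_force'],1),'op',round(s['opening'],4));return s
E
python3 - <<'E'
import cv2
im=cv2.imread('pics/top0.png')
cv2.imwrite('pics/top0z.png',cv2.resize(im[165:310,130:380],None,fx=3.2,fy=3.2,interpolation=cv2.INTER_CUBIC))
E
```

Request:
servo_tool:
  commands:
    - [[0.14,0.1,0.1,0,0,0,1],[0.2,0.2,0.1,0,0,0,1],[0.3,0.35,0.12,0,0,0,1],[0.4,0.5,0.12,0,0,0,1],[0.5,0.65,0.12,0,0,0,1]]

```text
t: 2.22
position: [0.4436, -0.3586, 0.4532]
eef_rot: [[0.917, 0.398, 0.001], [0.398, -0.917, -0.001], [0.0, 0.001, -1.0]]
ft_force: [1.0, -0.1, 0.3]
opening: 0.0855
```

View pics/top0z.png

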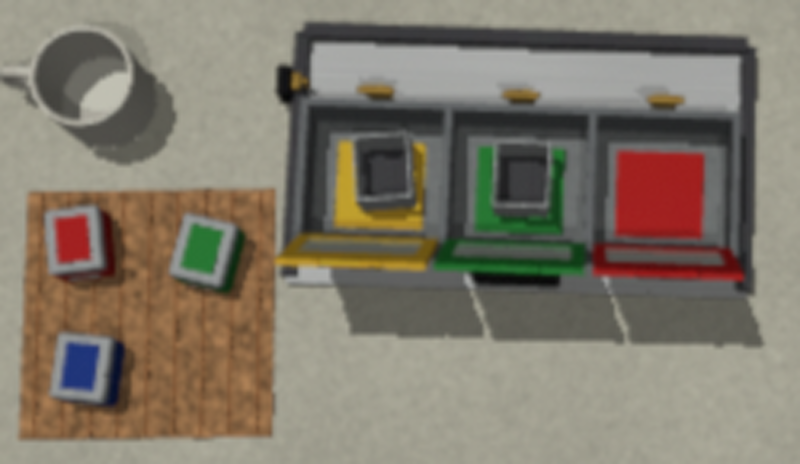

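Request:
servo_tool:
  commands:
    - [[0.1,0.15,0.0,0,0,0,1],[0.15,0.3,0.0,0,0,0.06,1],[0.2,0.45,0.0,0,0,0.12,1],[0.25,0.6,0.0,0,0,0.2,1],[0.28,0.75,0.0,0,0,0.28,1]]

```text
t: 2.85
position: [0.5529, -0.0686, 0.4529]
eef_rot: [[0.657, 0.754, 0.001], [0.754, -0.657, -0.0], [0.0, 0.001, -1.0]]
ft_force: [0.9, 0.3, -0.2]
opening: 0.0856
```

Request:
servo_tool:
  commands:
    - [[0.04,0.16,0.05,0,0,0.1,0.4],[0.04,0.28,0.1,0,0,0.2,0.4],[0.04,0.28,0.1,0,0,0.28,0.4],[0.04,0.28,0.1,0,0,0.36,0.4]]

```text
t: 3.35
position: [0.5685, 0.0428, 0.4932]
eef_rot: [[0.149, 0.989, 0.001], [0.989, -0.149, -0.0], [-0.0, 0.001, -1.0]]
ft_force: [-0.7, -0.4, -0.5]
opening: 0.0596
```

```bash
python3 - <<'E'
from h import *
st()
c=calibration('wrist');im=snapshot("wrist");cv2.imwrite("pics/w1.png",im);print(c)
import pickle;pickle.dump(c,open('w1.pkl','wb'))
E
```

```text
t 3.35 pos [0.5685 0.0428 0.4932] yaw x 81.44 zax [ 0.001 -0.    -1.   ] F [-0.7 -0.4 -0.5] op 0.0596
{'fx': 337.26323025982657, 'fy': 337.26323025982657, 'cx': 319.3216161652525, 'cy': 235.5107696807744, 'R': array([[ 9.88959801e-01, -1.48182135e-01,  7.53469311e-04],
       [-1.41710229e-01, -9.44255695e-01,  2.97152140e-01],
       [-4.33211708e-02, -2.93978295e-01, -9.54829848e-01]]), 't': array([-0.5558143 ,  0.05580335,  0.50099707])}
```

View pics/w1.png

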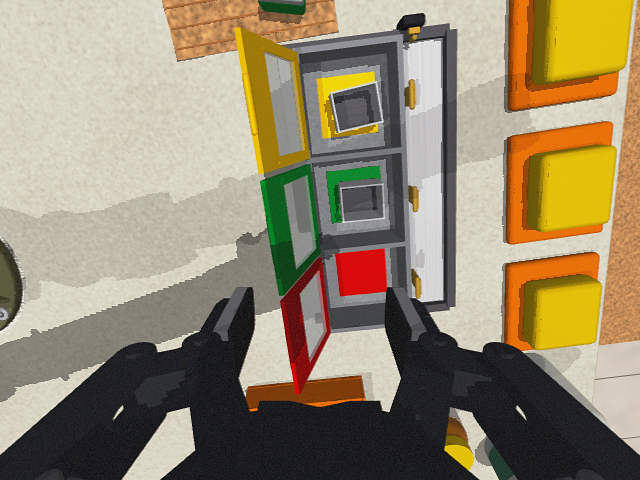

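```bash
python3 - <<'E'
import cv2
im=cv2.imread('pics/w1.png')
cv2.imwrite('pics/w1z.png',cv2.resize(im[25:235,240:470],None,fx=2.8,fy=2.8,interpolation=cv2.INTER_CUBIC))
E
```

```text
(no output)
```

View pics/w1z.png

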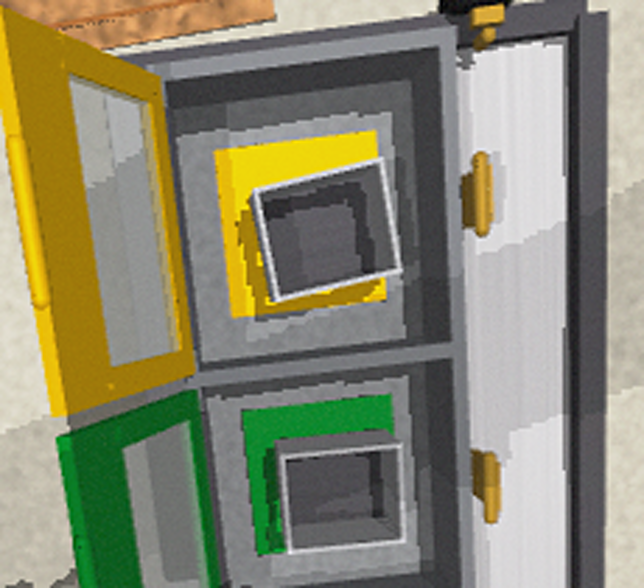

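```bash
python3 - <<'E'
from h import *
import pickle;c=pickle.load(open('w1.pkl','rb'))
def f(p,z): return px2w(c,p[0]/2.8+240,p[1]/2.8+25,z)
for n,ps in(("Y",[(252,190),(381,159),(401,270),(275,300)]),("G",[(279,458),(402,444),(404,541),(290,552)])):
    w=np.array([f(p,.062)[:2] for p in ps]);print(n,w.round(4).tolist(),w.mean(0).round(4))
    e=[np.linalg.norm(w[i]-w[(i+1)%4]) for i in range(4)];print(np.round(e,4), [round(float(np.degrees(np.arctan2(*(w[(i+1)%4]-w[i])[::-1]))),1) for i in range(4)])
for n,p in(("farwall outer top-left",(455,30)),("far right",(462,585)),("part junct far",(450,350)),("part near",(195,378)),("far L inner",(440,50))): print(n,f(p,.072).round(4))
for n,p in(("catchY",(482,195)),("catchG",(486,487))): print(n,f(p,.083).round(4))
E
```

```text
Y [[0.597, 0.1549], [0.6482, 0.1585], [0.6521, 0.1166], [0.6005, 0.1127]] [0.6245 0.1357]
[0.0513 0.0421 0.0517 0.0424] [4.0, -84.7, -175.7, 94.7]
G [[0.5937, 0.0487], [0.6461, 0.0469], [0.643, 0.0045], [0.5931, 0.007]] [0.619  0.0268]
[0.0523 0.0425 0.05   0.0417] [-2.0, -94.1, 177.2, 89.1]
farwall outer top-left [0.6775 0.1966 0.072 ]
far right [ 0.6644 -0.0159  0.072 ]
part junct far [0.6669 0.0834 0.072 ]
part near [0.564  0.0877 0.072 ]
far L inner [0.6715 0.1909 0.072 ]
catchY [0.6805 0.1386 0.083 ]
catchG [0.6747 0.0281 0.083 ]
```

Request:
servo_tool:
  commands:
    - [[0.05,0.1,0,0,0,-0.118,0.45],[0.1,0.18,-0.05,0,0,-0.236,0.45],[0.14,0.232,-0.1,0,0,-0.354,0.45],[0.14,0.232,-0.15,0,0,-0.472,0.45],[0.14,0.232,-0.2,0,0,-0.59,0.45]]

```text
t: 4.03
position: [0.6247, 0.1346, 0.4117]
eef_rot: [[0.887, 0.462, -0.001], [0.462, -0.887, 0.0], [-0.0, -0.0, -1.0]]
ft_force: [0.0, -0.4, -1.6]
opening: 0.0621
```

Request:
servo_tool:
  commands:
    - [[0,0,0,0,0,-0.11,0.45],[0,0,0,0,0,-0.22,0.45],[0,0,0,0,0,-0.265,0.45],[0,0,0,0,0,-0.265,0.45],[0,0,0,0,0,-0.265,0.45]]

```text
t: 4.65
position: [0.6246, 0.1343, 0.4126]
eef_rot: [[0.997, 0.072, -0.0], [0.072, -0.997, -0.0], [-0.0, 0.0, -1.0]]
ft_force: [-0.1, 0.5, -0.3]
opening: 0.0621
```

```bash
python3 - <<'E'
from h import *
st()
c=calibration('wrist');im=snapshot("wrist");cv2.imwrite("pics/w2.png",im)
E
```

```text
t 4.65 pos [0.6246 0.1343 0.4126] yaw x 4.15 zax [-0. -0. -1.] F [-0.1  0.5 -0.3] op 0.0621
```

View pics/w2.png

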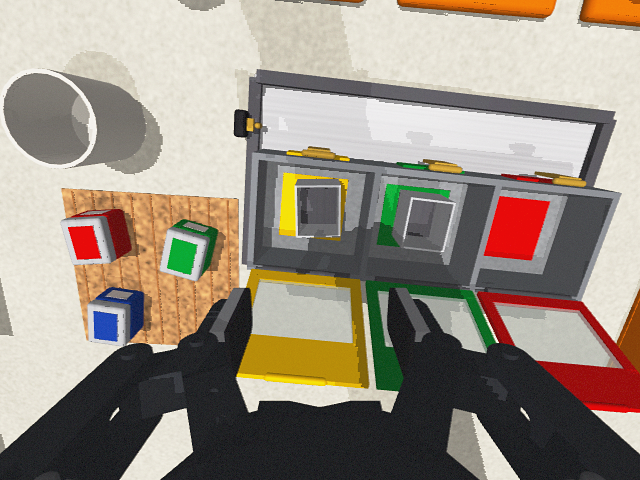

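Request:
servo_tool:
  commands:
    - [[0,0.003,-0.15,0,0,0,0.45],[0,0.003,-0.28,0,0,0,0.45],[0,0.003,-0.4,0,0,0,0.45],[0,0.003,-0.48,0,0,0,0.45],[0,0.003,-0.526,0,0,0,0.45]]

```text
t: 5.32
position: [0.624, 0.1352, 0.2003]
eef_rot: [[0.997, 0.072, -0.003], [0.072, -0.997, -0.001], [-0.003, 0.001, -1.0]]
ft_force: [-6.4, -0.1, 38.3]
opening: 0.0623
```

Request:
servo_tool:
  commands:
    - [[0,0,0,0,0,0,-0.3],[0,0,0,0,0,0,-0.3],[0,0,0,0,0,0,-0.3],[0,0,0,0,0,0,-0.3]]
  newtons: 40

```text
t: 5.82
position: [0.6247, 0.1357, 0.2028]
eef_rot: [[0.997, 0.072, 0.001], [0.072, -0.997, 0.0], [0.001, -0.0, -1.0]]
ft_force: [0.5, 1.0, 0.9]
opening: 0.0435
```

Request:
servo_tool:
  commands:
    - [[0,0,0.1,0,0,0,-0.3],[0,0,0.2,0,0,0,-0.3],[0,0,0.35,0,0,0,-0.3],[0,0,0.5,0,0,0,-0.3]]

```text
t: 6.32
position: [0.6242, 0.1355, 0.4039]
eef_rot: [[0.997, 0.072, -0.0], [0.072, -0.997, -0.0], [-0.0, 0.0, -1.0]]
ft_force: [0.7, 0.1, -0.4]
opening: 0.0432
```

```bash
python3 - <<'E'
from h import *
st()
c=calibration('wrist');im=snapshot("wrist");cv2.imwrite("pics/w3.png",im)
E
```

```text
t 6.33 pos [0.6242 0.1355 0.4039] yaw x 4.14 zax [-0. -0. -1.] F [ 0.7  0.1 -0.4] op 0.0432
```

View pics/w3.png

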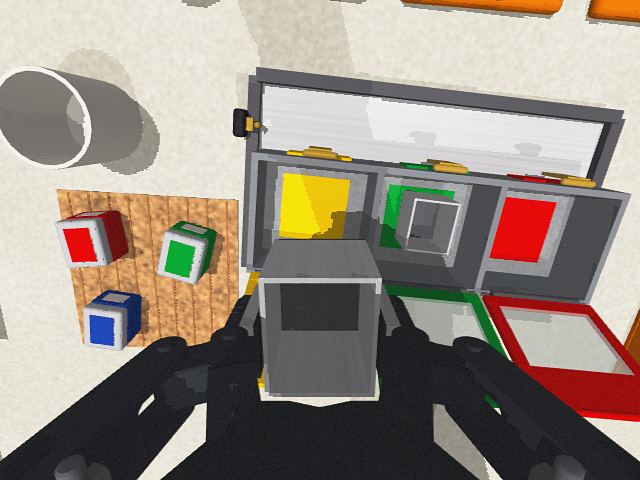

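Request:
servo_tool:
  commands:
    - [[-0.04,-0.15,0,0,0,0,-0.3],[-0.08,-0.3,0,0,0,0,-0.3],[-0.11,-0.45,0,0,0,0,-0.3],[-0.15,-0.6,0,0,0,-0.02,-0.3],[-0.18,-0.75,0,0,0,-0.04,-0.3]]

```text
t: 7.0
position: [0.5516, -0.1662, 0.4024]
eef_rot: [[1.0, 0.008, 0.001], [0.008, -1.0, -0.001], [0.0, 0.001, -1.0]]
ft_force: [1.5, -0.4, -0.9]
opening: 0.0434
```

Request:
servo_tool:
  commands:
    - [[-0.04,-0.15,0,0,0,0,-0.3],[-0.04,-0.3,0,0,0,0,-0.3],[-0.04,-0.42,0,0,0,0,-0.3],[-0.04,-0.456,-0.1,0,0,0,-0.3],[-0.04,-0.456,-0.2,0,0,0,-0.3]]

```text
t: 7.62
position: [0.5358, -0.3491, 0.3212]
eef_rot: [[1.0, 0.006, 0.001], [0.006, -1.0, -0.001], [0.001, 0.001, -1.0]]
ft_force: [0.3, 0.2, -0.6]
opening: 0.0432
```

```bash
python3 - <<'E'
from h import *
st()
c=calibration('wrist');im=snapshot("wrist");cv2.imwrite("pics/w4.png",im)
import pickle;pickle.dump(c,open('w4.pkl','wb'))
E
```

```text
t 7.62 pos [ 0.5358 -0.3491  0.3212] yaw x 0.34 zax [ 0.001 -0.001 -1.   ] F [ 0.3  0.2 -0.6] op 0.0432
```

View pics/w4.png

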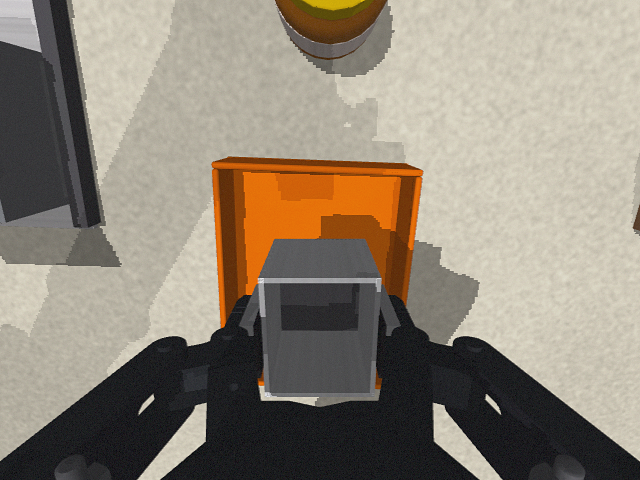

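Request:
servo_tool:
  commands:
    - [[0,0,-0.12,0,0,0,-0.3],[0,0,-0.2,0,0,0,-0.3],[0,0,-0.26,0,0,0,-0.3],[0,0,-0.3,0,0,0,-0.3],[0,0,-0.315,0,0,0,-0.3]]

```text
t: 8.3
position: [0.5366, -0.3466, 0.1958]
eef_rot: [[1.0, 0.01, -0.001], [0.01, -1.0, 0.0], [-0.001, -0.0, -1.0]]
ft_force: [-0.1, -0.8, -0.1]
opening: 0.0435
```

Request:
servo_tool:
  commands:
    - [[0,0,0,0,0,0,0.45],[0,0,0,0,0,0,0.45],[0,0,0.1,0,0,0,0.45],[0,0,0.25,0,0,0,0.45],[0,0,0.4,0,0,0,0.45]]

```text
t: 8.93
position: [0.5365, -0.3467, 0.359]
eef_rot: [[1.0, 0.009, 0.001], [0.009, -1.0, -0.001], [0.001, 0.001, -1.0]]
ft_force: [1.4, -0.3, -0.0]
opening: 0.0619
```

```bash
python3 - <<'E'
from h import *
st()
c=calibration('wrist');im=snapshot("wrist");cv2.imwrite("pics/w5.png",im)
import pickle;pickle.dump(c,open('w5.pkl','wb'))
E
```

```text
t 8.93 pos [ 0.5365 -0.3467  0.359 ] yaw x 0.53 zax [ 0.001 -0.001 -1.   ] F [ 1.4 -0.3 -0. ] op 0.0619
```

View pics/w5.png

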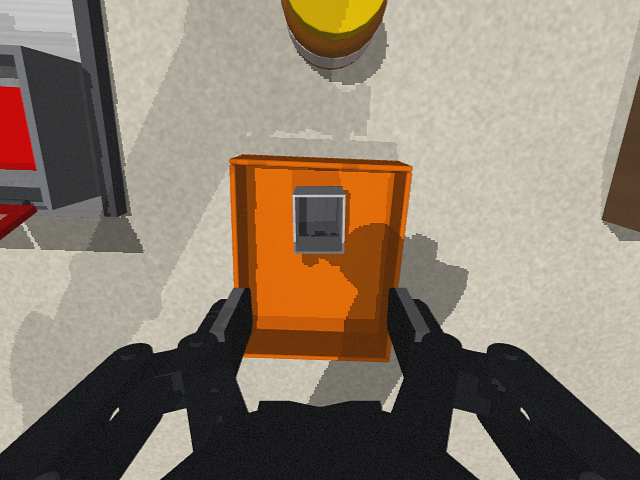

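Request:
servo_tool:
  commands:
    - [[0,0.05,0.13,0,0,0,0.45],[0.04,0.2,0.13,0,0,0,0.45],[0.08,0.35,0.13,0,0,-0.03,0.45],[0.12,0.5,0.13,0,0,-0.033,0.45],[0.16,0.65,0.13,0,0,-0.033,0.45]]

```text
t: 9.6
position: [0.6008, -0.0849, 0.4095]
eef_rot: [[0.999, -0.043, 0.002], [-0.043, -0.999, -0.001], [0.002, 0.001, -1.0]]
ft_force: [1.1, 0.6, 0.1]
opening: 0.0618
```

Request:
servo_tool:
  commands:
    - [[0.03,0.15,0,0,0,0,0.45],[0.045,0.28,0,0,0,0,0.45],[0.045,0.285,0,0,0,0,0.45],[0.045,0.285,0,0,0,0,0.45]]

```text
t: 10.1
position: [0.6186, 0.0269, 0.4088]
eef_rot: [[0.999, -0.042, 0.001], [-0.042, -0.999, -0.001], [0.001, 0.001, -1.0]]
ft_force: [0.5, -0.1, -0.0]
opening: 0.0617
```

```bash
python3 - <<'E'
from h import *
st()
c=calibration('wrist');im=snapshot("wrist");cv2.imwrite("pics/w6.png",im)
import pickle;pickle.dump(c,open('w6.pkl','wb'))
E
```

```text
t 10.1 pos [0.6186 0.0269 0.4088] yaw x -2.42 zax [ 0.001 -0.001 -1.   ] F [ 0.5 -0.1 -0. ] op 0.0617
```

View pics/w6.png

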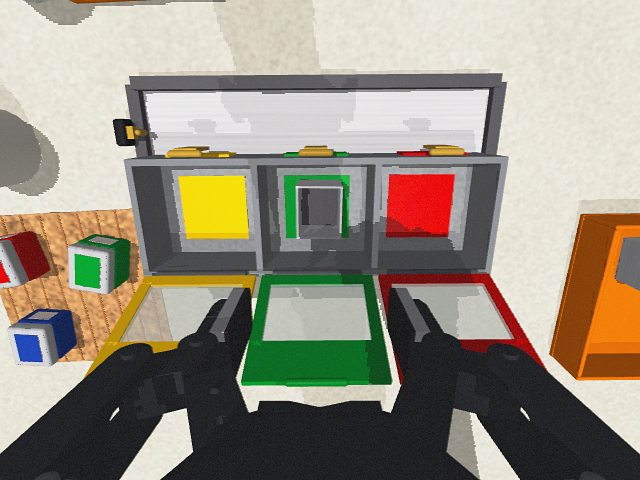

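Request:
servo_tool:
  commands:
    - [[0,0,-0.15,0,0,0,0.45],[0,0,-0.28,0,0,0,0.45],[0,0,-0.4,0,0,0,0.45],[0,0,-0.47,0,0,0,0.45],[0,0,-0.515,0,0,0,0.45]]

```text
t: 10.78
position: [0.6183, 0.0248, 0.2007]
eef_rot: [[0.999, -0.046, -0.002], [-0.046, -0.999, -0.001], [-0.002, 0.001, -1.0]]
ft_force: [0.2, -0.2, 0.4]
opening: 0.0616
```

Request:
servo_tool:
  commands:
    - [[0,0,0,0,0,0,0.45],[0,0,0,0,0,0,-0.3],[0,0,0,0,0,0,-0.3],[0,0,0,0,0,0,-0.3],[0,0,0,0,0,0,-0.3]]
  newtons: 40

```text
t: 11.4
position: [0.6191, 0.0269, 0.2033]
eef_rot: [[0.999, -0.043, 0.002], [-0.043, -0.999, -0.001], [0.002, 0.0, -1.0]]
ft_force: [-0.1, -0.8, 6.0]
opening: 0.0434
```

Request:
servo_tool:
  commands:
    - [[0,0,0.1,0,0,0,-0.3],[0,0,0.2,0,0,0,-0.3],[0,0,0.35,0,0,0,-0.3],[0,0,0.5,0,0,0,-0.3]]

```text
t: 11.9
position: [0.618, 0.0274, 0.4031]
eef_rot: [[0.999, -0.042, -0.002], [-0.042, -0.999, 0.0], [-0.002, -0.0, -1.0]]
ft_force: [2.0, -0.6, -1.4]
opening: 0.0432
```

```bash
python3 - <<'E'
from h import *
st()
c=calibration('wrist');im=snapshot("wrist");cv2.imwrite("pics/w7.png",im)
E
```

```text
t 11.9 pos [0.618  0.0274 0.4031] yaw x -2.41 zax [-0.002  0.    -1.   ] F [ 2.  -0.6 -1.4] op 0.0432
```

View pics/w7.png

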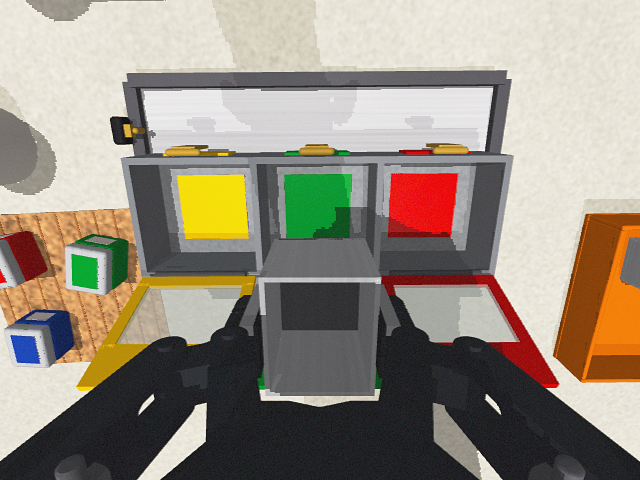

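Request:
servo_tool:
  commands:
    - [[-0.04,-0.15,0,0,0,0.02,-0.3],[-0.1,-0.3,0,0,0,0.03,-0.3],[-0.16,-0.44,0,0,0,0.03,-0.3],[-0.22,-0.58,0,0,0,0.03,-0.3],[-0.28,-0.72,0,0,0,0.03,-0.3]]

```text
t: 12.58
position: [0.5053, -0.2622, 0.4016]
eef_rot: [[1.0, 0.005, -0.001], [0.005, -1.0, 0.0], [-0.001, -0.0, -1.0]]
ft_force: [1.6, -0.1, -1.8]
opening: 0.0437
```

Request:
servo_tool:
  commands:
    - [[-0.07,-0.13,0,0,0,0,-0.3],[-0.13,-0.216,-0.1,0,0,0,-0.3],[-0.135,-0.216,-0.2,0,0,0,-0.3],[-0.135,-0.216,-0.25,0,0,0,-0.3]]

```text
t: 13.08
position: [0.4509, -0.3471, 0.2989]
eef_rot: [[1.0, 0.003, -0.004], [0.003, -1.0, 0.003], [-0.004, -0.003, -1.0]]
ft_force: [-0.1, 0.1, -0.3]
opening: 0.0436
```

```bash
python3 - <<'E'
from h import *
st()
c=calibration('wrist');im=snapshot("wrist");cv2.imwrite("pics/w8.png",im)
E
```

```text
t 13.07 pos [ 0.4509 -0.3471  0.2989] yaw x 0.17 zax [-0.004  0.003 -1.   ] F [-0.1  0.1 -0.3] op 0.0436
```

View pics/w8.png

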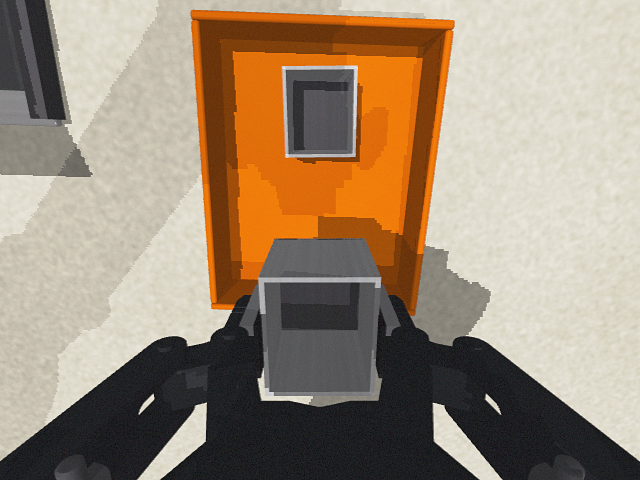

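Request:
servo_tool:
  commands:
    - [[0,0,-0.1,0,0,0,-0.3],[0,0,-0.17,0,0,0,-0.3],[0,0,-0.22,0,0,0,-0.3],[0,0,-0.25,0,0,0,-0.3],[0,0,-0.257,0,0,0,-0.3]]

```text
t: 13.75
position: [0.4526, -0.347, 0.199]
eef_rot: [[1.0, 0.005, -0.001], [0.005, -1.0, 0.001], [-0.001, -0.001, -1.0]]
ft_force: [-0.6, -0.3, -0.9]
opening: 0.0433
```

Request:
servo_tool:
  commands:
    - [[0,0,0,0,0,0,0.45],[0,0,0,0,0,0,0.45],[0,0,0.1,0,0,0,0.45],[0,0,0.25,0,0,0,0.45],[0,0,0.4,0,0,0,0.45]]

```text
t: 14.38
position: [0.4524, -0.3471, 0.3619]
eef_rot: [[1.0, 0.005, 0.001], [0.005, -1.0, -0.001], [0.001, 0.001, -1.0]]
ft_force: [1.3, -1.3, -0.1]
opening: 0.0621
```

```bash
python3 - <<'E'
from h import *
st()
im=snapshot("top");cv2.imwrite("pics/top2.png",cv2.resize(im[165:325,130:500],None,fx=2.1,fy=2.1,interpolation=cv2.INTER_CUBIC))
for n in("red_tin_mid","green_tin_mid"):
  print(n,[(round(d['confidence'],2),np.round(d['at'],3)) for d in tip_of("top",n)])
E
```

```text
t 14.38 pos [ 0.4524 -0.3471  0.3619] yaw x 0.26 zax [ 0.001 -0.001 -1.   ] F [ 1.3 -1.3 -0.1] op 0.0621
red_tin_mid [(0.92, array([0.571, 0.372, 0.025])), (0.31, array([ 0.636,  0.024, -0.003]))]
green_tin_mid [(0.8, array([0.566, 0.278, 0.026]))]
```

View pics/top2.png

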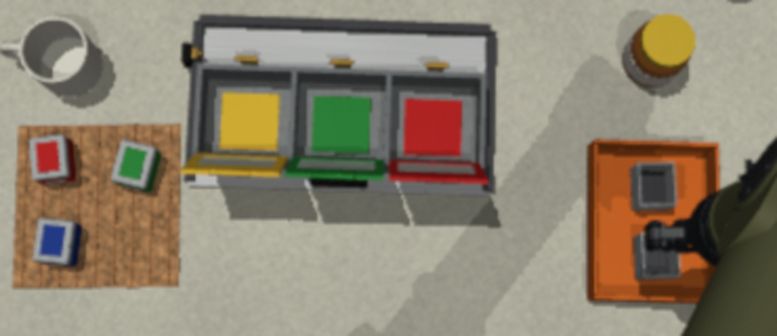

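Request:
servo_tool:
  commands:
    - [[0.02,0.15,0.1,0,0,0,0.7],[0.05,0.3,0.2,0,0,0,0.7],[0.08,0.45,0.2,0,0,0,0.7],[0.1,0.6,0.2,0,0,0,0.7],[0.12,0.75,0.2,0,0,0,0.7]]

```text
t: 15.15
position: [0.4986, -0.0578, 0.4389]
eef_rot: [[1.0, 0.004, -0.0], [0.004, -1.0, -0.0], [-0.0, 0.0, -1.0]]
ft_force: [1.4, -0.1, -0.2]
opening: 0.0727
```

Request:
servo_tool:
  commands:
    - [[0,0.15,0,0,0,0,0.7],[0,0.3,0,0,0,0,0.7],[0,0.45,0,0,0,0,0.7],[0,0.6,0,0,0,0,0.7],[0,0.75,0,0,0,0,0.7]]

```text
t: 15.78
position: [0.4984, 0.2417, 0.4386]
eef_rot: [[1.0, 0.004, -0.001], [0.004, -1.0, -0.001], [-0.001, 0.001, -1.0]]
ft_force: [0.7, -0.8, 0.1]
opening: 0.0726
```

Request:
servo_tool:
  commands:
    - [[0,0.1,-0.05,0,0,0,0.7],[0,0.12,-0.1,0,0,0,0.7],[0,0.12,-0.1,0,0,0,0.7]]

```text
t: 16.15
position: [0.4984, 0.2874, 0.3966]
eef_rot: [[1.0, 0.005, -0.005], [0.005, -1.0, -0.003], [-0.005, 0.003, -1.0]]
ft_force: [-0.5, 0.4, 0.6]
opening: 0.0724
```

```bash
python3 - <<'E'
from h import *
st()
c=calibration('wrist');im=snapshot("wrist");cv2.imwrite("pics/w9.png",im)
import pickle;pickle.dump(c,open('w9.pkl','wb'))
E
```

```text
t 16.15 pos [0.4984 0.2874 0.3966] yaw x 0.29 zax [-0.005 -0.003 -1.   ] F [-0.5  0.4  0.6] op 0.0724
```

View pics/w9.png

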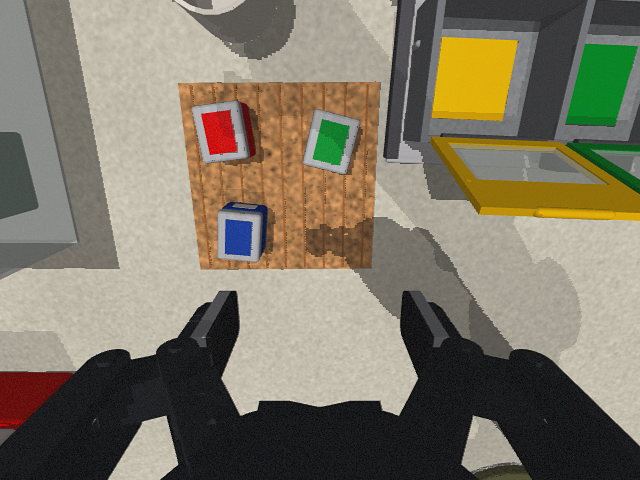

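```bash
python3 - <<'E'
from h import *
import pickle
c=pickle.load(open('w9.pkl','rb'))
im=cv2.imread('pics/w9.png');hsv=cv2.cvtColor(im,cv2.COLOR_BGR2HSV)
roi=im[90:270,180:380]
sc=4
# patch-based min area rect: patch at z=.046
for n,(u,v) in {'red':(220,132),'green':(333,138),'blue':(238,237)}.items():
    h=int(hsv[v,u,0]);m=(abs(((hsv[...,0].astype(int)-h+90)%180)-90)<10)&(hsv[...,1]>120)&(hsv[...,2]>0.75*hsv[v,u,2])
    nl,l=cv2.connectedComponents(m.astype(np.uint8));mm=(l==l[v,u])
    ys,xs=np.where(mm)
    w=np.array([px2w(c,x,y,.046)[:2] for x,y in zip(xs,ys)])
    r=cv2.minAreaRect((w*1000).astype(np.float32));print(n,mm.sum(),r)
print(cv2.imwrite('pics/w9z.png',cv2.resize(roi,None,fx=sc,fy=sc-1,interpolation=cv2.INTER_CUBIC)))
E
```

```text
red 1189 ((569.887939453125, 377.6116943359375), (35.72821807861328, 25.95826530456543), 7.414806842803955)
green 1140 ((561.846923828125, 276.3771667480469), (25.8922119140625, 35.82271957397461), 76.30428314208984)
blue 886 ((470.01751708984375, 367.35516357421875), (25.555206298828125, 35.96267318725586), 84.23140716552734)
True
```

View pics/w9z.png

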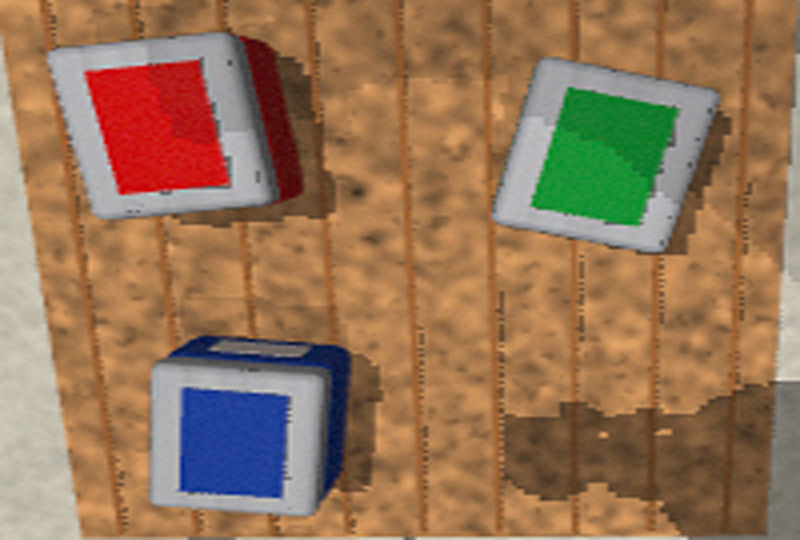

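Request:
servo_tool:
  commands:
    - [[0.08,-0.02,-0.1,0,0,-0.08,0.7],[0.159,-0.028,-0.2,0,0,-0.156,0.7],[0.159,-0.028,-0.32,0,0,-0.156,0.7],[0.159,-0.028,-0.42,0,0,-0.156,0.7],[0.159,-0.028,-0.48,0,0,-0.156,0.7]]

```text
t: 16.82
position: [0.5632, 0.2741, 0.2057]
eef_rot: [[0.97, -0.242, -0.001], [-0.242, -0.97, -0.002], [-0.001, 0.003, -1.0]]
ft_force: [0.5, -0.1, 0.5]
opening: 0.0724
```

Request:
servo_tool:
  commands:
    - [[0,0,-0.04,0,0,0,0.7],[0,0,-0.062,0,0,0,0.7],[0,0,-0.062,0,0,0,0.7]]

```text
t: 17.2
position: [0.5628, 0.2766, 0.1829]
eef_rot: [[0.971, -0.239, 0.0], [-0.239, -0.971, -0.0], [0.0, 0.0, -1.0]]
ft_force: [0.1, 0.3, 0.6]
opening: 0.0724
```

Request:
servo_tool:
  commands:
    - [[0,0,0,0,0,0,-0.3],[0,0,0,0,0,0,-0.3],[0,0,0,0,0,0,-0.3],[0,0,0,0,0,0,-0.3],[0,0,0,0,0,0,-0.3]]
  newtons: 60

```text
t: 17.82
position: [0.563, 0.2775, 0.1839]
eef_rot: [[0.971, -0.238, 0.002], [-0.238, -0.971, 0.001], [0.002, -0.001, -1.0]]
ft_force: [-0.2, -0.6, 5.9]
opening: 0.0434
```

Request:
servo_tool:
  commands:
    - [[0,0,0.05,0,0,0,-0.3],[0,0,0.18,0,0,0,-0.3],[0,0,0.33,0,0,0,-0.3],[0,0,0.48,0,0,0,-0.3],[0,0,0.62,0,0,0,-0.3]]

```text
t: 18.45
position: [0.5617, 0.277, 0.4336]
eef_rot: [[0.971, -0.238, 0.001], [-0.238, -0.971, 0.0], [0.001, -0.0, -1.0]]
ft_force: [0.9, 0.7, -1.3]
opening: 0.0432
```

```bash
python3 - <<'E'
from h import *
st()
c=calibration('wrist');im=snapshot("wrist");cv2.imwrite("pics/w10.png",im)
import pickle;pickle.dump(c,open('w10.pkl','wb'))
E
```

```text
t 18.45 pos [0.5617 0.277  0.4336] yaw x -13.75 zax [ 0.001  0.    -1.   ] F [ 0.9  0.7 -1.3] op 0.0432
```

View pics/w10.png

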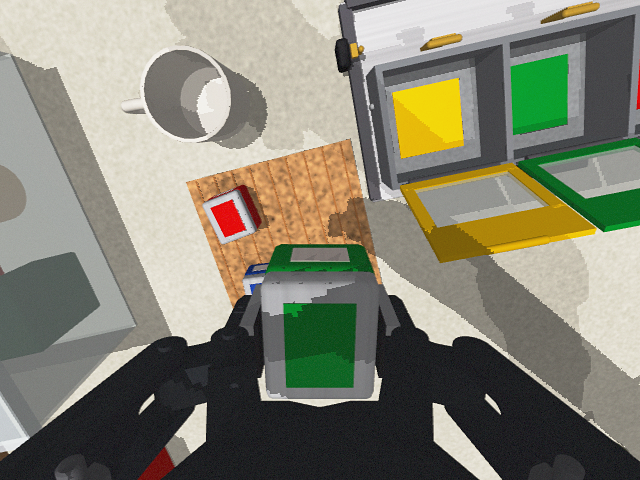

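Request:
servo_tool:
  commands:
    - [[0.03,-0.13,0,0,0,0.06,-0.3],[0.06,-0.28,0,0,0,0.125,-0.3],[0.1,-0.43,0,0,0,0.125,-0.3],[0.133,-0.57,0,0,0,0.125,-0.3],[0.133,-0.62,0,0,0,0.125,-0.3]]

```text
t: 19.12
position: [0.6161, 0.0235, 0.4303]
eef_rot: [[0.999, -0.051, -0.001], [-0.051, -0.999, -0.002], [-0.001, 0.002, -1.0]]
ft_force: [-0.5, -0.1, -0.8]
opening: 0.0434
```

```bash
python3 - <<'E'
from h import *
st()
c=calibration('wrist');im=snapshot("wrist");cv2.imwrite("pics/w11.png",im)
import pickle;pickle.dump(c,open('w11.pkl','wb'))
E
```

```text
t 19.12 pos [0.6161 0.0235 0.4303] yaw x -2.93 zax [-0.001 -0.002 -1.   ] F [-0.5 -0.1 -0.8] op 0.0434
```

View pics/w11.png

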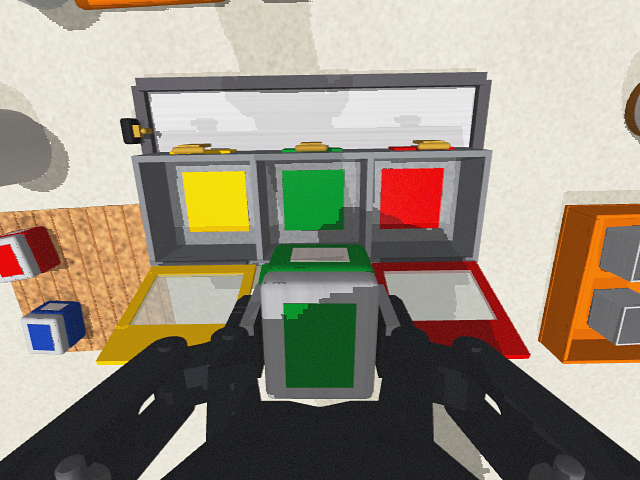

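```bash
python3 - <<'E'
from h import *
import pickle
c=pickle.load(open('w11.pkl','rb'))
print([px2w(c,u,v,.016).round(4) for u,v in((283,170),(344,168),(347,229),(283,230))],np.mean([px2w(c,u,v,.016) for u,v in((283,170),(344,168),(347,229),(283,230))],0))
for n,p in {'Yl':(148,152),'Rr':(482,152)}.items(): print(n,px2w(c,*p,.072).round(4))
for n,p in {'cY':(190,150),'cG':(312,146),'cR':(432,145)}.items(): print(n,px2w(c,*p,.083).round(4))
st()
E
```

```text
[array([0.6508, 0.0616, 0.016 ]), array([ 0.6495, -0.0069,  0.016 ]), array([ 0.5781, -0.0084,  0.016 ]), array([0.5807, 0.0674, 0.016 ])] [0.61477976 0.02842313 0.016     ]
Yl [0.6799 0.1812 0.072 ]
Rr [ 0.6639 -0.1337  0.072 ]
cY [0.6801 0.1372 0.083 ]
cG [0.678  0.0261 0.083 ]
cR [ 0.6734 -0.0826  0.083 ]
t 19.18 pos [0.6159 0.0227 0.4304] yaw x -2.97 zax [-0.001 -0.003 -1.   ] F [ 0.6 -2.5 -2.6] op 0.0434
```

Request:
servo_tool:
  commands:
    - [[-0.003,0.014,-0.13,0,0,0,-0.3],[-0.003,0.014,-0.27,0,0,0,-0.3],[-0.003,0.014,-0.4,0,0,0,-0.3],[-0.003,0.014,-0.48,0,0,0,-0.3],[-0.003,0.014,-0.52,0,0,0,-0.3]]

```text
t: 19.8
position: [0.6133, 0.0366, 0.2209]
eef_rot: [[0.999, -0.042, -0.003], [-0.042, -0.999, 0.001], [-0.003, -0.001, -1.0]]
ft_force: [-0.1, 0.3, -1.5]
opening: 0.0435
```

Request:
servo_tool:
  commands:
    - [[0,0,-0.03,0,0,0,-0.3],[0,0,-0.047,0,0,0,-0.3],[0,0,-0.047,0,0,0,0.4],[0,0,-0.047,0,0,0,0.4],[0,0,-0.047,0,0,0,0.4]]

```text
t: 20.42
position: [0.6149, 0.0346, 0.2047]
eef_rot: [[0.999, -0.044, 0.002], [-0.044, -0.999, -0.0], [0.002, 0.0, -1.0]]
ft_force: [0.1, 0.8, -0.2]
opening: 0.06
```

Request:
servo_tool:
  commands:
    - [[0,0,0.1,0,0,0,0.4],[0,0,0.25,0,0,0,0.4],[0,0,0.4,0,0,0,0.4],[0,0,0.55,0,0,0,0.4]]

```text
t: 20.92
position: [0.6141, 0.0347, 0.4264]
eef_rot: [[0.999, -0.044, 0.001], [-0.044, -0.999, -0.0], [0.001, 0.0, -1.0]]
ft_force: [1.4, 0.3, -0.3]
opening: 0.0597
```

```bash
python3 - <<'E'
from h import *
st()
c=calibration('wrist');im=snapshot("wrist");cv2.imwrite("pics/w12.png",im)
import pickle;pickle.dump(c,open('w12.pkl','wb'))
E
```

```text
t 20.93 pos [0.6141 0.0347 0.4264] yaw x -2.52 zax [ 0.001 -0.    -1.   ] F [ 1.4  0.3 -0.3] op 0.0597
```

View pics/w12.png

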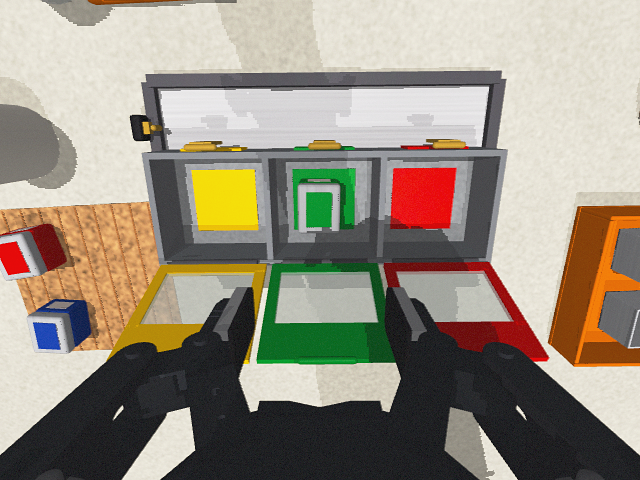

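Request:
servo_tool:
  commands:
    - [[-0.05,0.15,0,0,0,0.05,0.7],[-0.1,0.3,0,0,0,0.11,0.7],[-0.15,0.45,0,0,0,0.11,0.7],[-0.2,0.6,0,0,0,0.11,0.7],[-0.25,0.75,-0.06,0,0,0.11,0.7]]

```text
t: 21.6
position: [0.5161, 0.3299, 0.4045]
eef_rot: [[0.992, 0.128, 0.005], [0.128, -0.992, 0.002], [0.005, -0.002, -1.0]]
ft_force: [1.8, -1.1, 0.2]
opening: 0.0728
```

Request:
servo_tool:
  commands:
    - [[0,0.05,0,0,0,0,0.7],[0,0.05,0,0,0,0,0.7]]

```text
t: 21.85
position: [0.5157, 0.3495, 0.4024]
eef_rot: [[0.991, 0.132, -0.0], [0.132, -0.991, 0.001], [-0.0, -0.001, -1.0]]
ft_force: [-0.9, 0.0, 0.8]
opening: 0.0727
```

```bash
python3 - <<'E'
from h import *
st()
c=calibration('wrist');im=snapshot("wrist");cv2.imwrite("pics/w13.png",im)
import pickle;pickle.dump(c,open('w13.pkl','wb'))
hsv=cv2.cvtColor(im,cv2.COLOR_BGR2HSV)
m=((hsv[...,0]<6)|(hsv[...,0]>174))&(hsv[...,1]>150)&(hsv[...,2]>150)
nl,l,s,_=cv2.connectedComponentsWithStats(m.astype(np.uint8))
for i in range(1,nl):
    if s[i,4]<300: continue
    ys,xs=np.where(l==i);w=np.array([px2w(c,x,y,.046)[:2] for x,y in zip(xs,ys)])
    print(s[i],cv2.minAreaRect((w*1000).astype(np.float32)))
E
```

```text
t 21.85 pos [0.5157 0.3495 0.4024] yaw x 7.6 zax [-0.     0.001 -1.   ] F [-0.9  0.   0.8] op 0.0727
[ 284  131   28   39 1068] ((569.888427734375, 377.522705078125), (34.57468795776367, 25.28412628173828), 7.63776969909668)
```

View pics/w13.png

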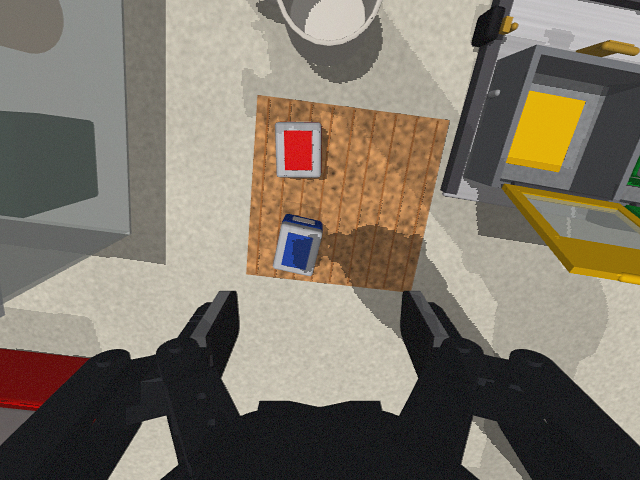

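Request:
servo_tool:
  commands:
    - [[0.08,0.04,-0.1,0,0,0,0.7],[0.1355,0.07,-0.22,0,0,0,0.7],[0.1355,0.07,-0.34,0,0,0,0.7],[0.1355,0.07,-0.44,0,0,0,0.7],[0.1355,0.07,-0.49,0,0,0,0.7]]

```text
t: 22.52
position: [0.5718, 0.3727, 0.204]
eef_rot: [[0.992, 0.125, -0.002], [0.125, -0.992, -0.003], [-0.002, 0.003, -1.0]]
ft_force: [0.7, -0.2, 0.1]
opening: 0.0726
```

Request:
servo_tool:
  commands:
    - [[0,0,-0.04,0,0,0,0.7],[0,0,-0.062,0,0,0,0.7],[0,0,-0.062,0,0,0,0.7]]

```text
t: 22.9
position: [0.5712, 0.3755, 0.1821]
eef_rot: [[0.992, 0.128, 0.0], [0.128, -0.992, 0.0], [0.0, -0.0, -1.0]]
ft_force: [-0.2, 0.9, 0.1]
opening: 0.0726
```

Request:
servo_tool:
  commands:
    - [[0,0,0,0,0,0,-0.3],[0,0,0,0,0,0,-0.3],[0,0,0,0,0,0,-0.3],[0,0,0,0,0,0,-0.3],[0,0,0,0,0,0,-0.3]]
  newtons: 60

```text
t: 23.52
position: [0.5714, 0.3761, 0.1831]
eef_rot: [[0.992, 0.128, 0.002], [0.128, -0.992, 0.001], [0.002, -0.001, -1.0]]
ft_force: [0.2, 0.2, 6.7]
opening: 0.0431
```

Request:
servo_tool:
  commands:
    - [[0,0,0.05,0,0,0,-0.3],[0,0,0.18,0,0,0,-0.3],[0,0,0.33,0,0,0,-0.3],[0,0,0.48,0,0,0,-0.3],[0,0,0.62,0,0,0,-0.3]]

```text
t: 24.15
position: [0.5705, 0.3753, 0.4326]
eef_rot: [[0.992, 0.129, 0.001], [0.129, -0.992, 0.0], [0.001, 0.0, -1.0]]
ft_force: [0.9, -0.1, -2.3]
opening: 0.0431
```

```bash
python3 - <<'E'
from h import *
st()
c=calibration('wrist');im=snapshot("wrist");cv2.imwrite("pics/w14.png",im)
E
```

```text
t 24.15 pos [0.5705 0.3753 0.4326] yaw x 7.39 zax [ 0.001  0.    -1.   ] F [ 0.9 -0.1 -2.3] op 0.0431
```

View pics/w14.png

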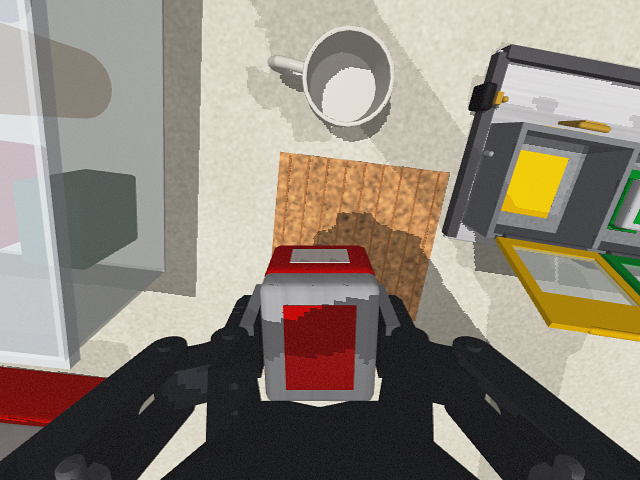

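Request:
servo_tool:
  commands:
    - [[0.01,-0.14,0,0,0,-0.04,-0.3],[0.03,-0.29,0,0,0,-0.08,-0.3],[0.05,-0.44,0,0,0,-0.11,-0.3],[0.07,-0.58,0,0,0,-0.11,-0.3],[0.09,-0.72,0,0,0,-0.11,-0.3]]

```text
t: 24.82
position: [0.6065, 0.0856, 0.43]
eef_rot: [[0.999, -0.044, -0.0], [-0.044, -0.999, -0.001], [-0.0, 0.001, -1.0]]
ft_force: [0.9, 0.3, -2.1]
opening: 0.0431
```

Request:
servo_tool:
  commands:
    - [[0,-0.14,0,0,0,0,-0.3],[0.009,-0.28,0,0,0,0,-0.3],[0.009,-0.4,0,0,0,0,-0.3],[0.009,-0.42,0,0,0,0,-0.3],[0.009,-0.42,0,0,0,0,-0.3]]

```text
t: 25.45
position: [0.6103, -0.0806, 0.4297]
eef_rot: [[0.999, -0.045, -0.0], [-0.045, -0.999, 0.001], [-0.0, -0.001, -1.0]]
ft_force: [0.0, 1.2, -1.1]
opening: 0.0435
```

```bash
python3 - <<'E'
from h import *
st()
c=calibration('wrist');im=snapshot("wrist");cv2.imwrite("pics/w15.png",im)
import pickle;pickle.dump(c,open('w15.pkl','wb'))
E
```

```text
t 25.45 pos [ 0.6103 -0.0806  0.4297] yaw x -2.58 zax [-0.     0.001 -1.   ] F [ 0.   1.2 -1.1] op 0.0435
```

View pics/w15.png

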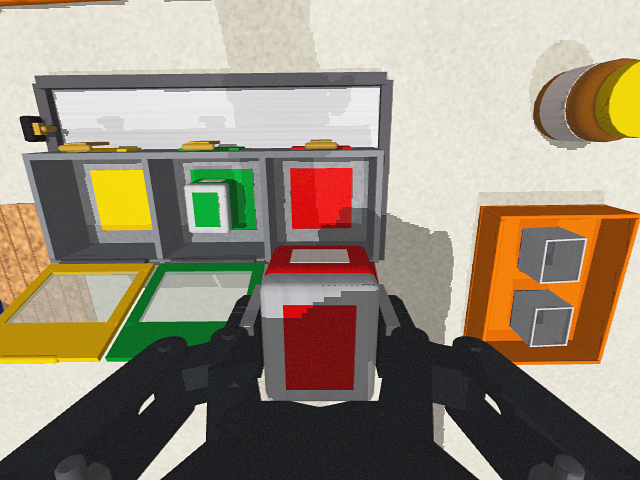

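Request:
servo_tool:
  commands:
    - [[0,0,-0.13,0,0,0,-0.3],[0,0,-0.27,0,0,0,-0.3],[0,0,-0.4,0,0,0,-0.3],[0,0,-0.48,0,0,0,-0.3],[0,0,-0.52,0,0,0,-0.3]]

```text
t: 26.12
position: [0.61, -0.0779, 0.2199]
eef_rot: [[0.999, -0.041, -0.003], [-0.041, -0.999, 0.002], [-0.003, -0.001, -1.0]]
ft_force: [-0.7, -0.4, -1.5]
opening: 0.0431
```

Request:
servo_tool:
  commands:
    - [[0,0,-0.03,0,0,0,-0.3],[0,0,-0.045,0,0,0,-0.3],[0,0,-0.045,0,0,0,0.4],[0,0,-0.045,0,0,0,0.4],[0,0,-0.045,0,0,0,0.4]]

```text
t: 26.75
position: [0.611, -0.0805, 0.2046]
eef_rot: [[0.999, -0.044, 0.002], [-0.044, -0.999, -0.0], [0.002, 0.0, -1.0]]
ft_force: [-1.0, 0.4, 0.5]
opening: 0.0595
```

Request:
servo_tool:
  commands:
    - [[0,0,0.1,0,0,0,0.4],[0,0,0.25,0,0,0,0.4],[0,0,0.4,0,0,0,0.4],[0,0,0.55,0,0,0,-1],[0,0,0.55,0,0,0,-1]]

```text
t: 27.38
position: [0.6117, -0.0798, 0.4305]
eef_rot: [[0.999, -0.044, 0.011], [-0.044, -0.999, -0.002], [0.012, 0.002, -1.0]]
ft_force: [-0.3, 1.0, -0.3]
opening: 0.0239
```

```bash
python3 - <<'E'
from h import *
st()
c=calibration('wrist');im=snapshot("wrist");cv2.imwrite("pics/w16.png",im)
import pickle;pickle.dump(c,open('w16.pkl','wb'))
E
```

```text
t 27.38 pos [ 0.6117 -0.0798  0.4305] yaw x -2.53 zax [ 0.011 -0.002 -1.   ] F [-0.3  1.  -0.3] op 0.0239
```

View pics/w16.png

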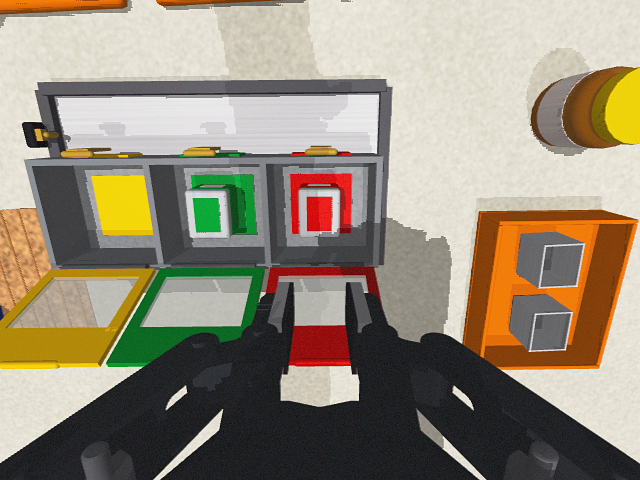

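Request:
servo_tool:
  commands:
    - [[-0.14,0.005,0,0,0,0,-1],[-0.28,0.01,0,0,0,0,-1],[-0.312,0.01,0,0,0,0,-1],[-0.312,0.01,-0.12,0,0,0,-1],[-0.312,0.01,-0.24,0,0,0,-1]]

```text
t: 28.05
position: [0.486, -0.0768, 0.3264]
eef_rot: [[0.999, -0.045, 0.002], [-0.045, -0.999, -0.001], [0.002, 0.001, -1.0]]
ft_force: [0.6, -0.3, -0.1]
opening: -0.0002
```

Request:
servo_tool:
  commands:
    - [[0,0,0,0,0,0,-1],[0,0,0,0,0,0,-1]]

```text
t: 28.3
position: [0.4867, -0.0765, 0.3288]
eef_rot: [[0.999, -0.044, 0.001], [-0.044, -0.999, 0.0], [0.001, -0.0, -1.0]]
ft_force: [0.3, 0.9, 0.5]
opening: 0.0002
```

```bash
python3 - <<'E'
from h import *
st()
im=snapshot("scene");cv2.imwrite("pics/s2.png",cv2.resize(im[120:320,200:470],None,fx=2.8,fy=2.8))
E
```

```text
t 28.3 pos [ 0.4867 -0.0765  0.3288] yaw x -2.51 zax [ 0.001  0.    -1.   ] F [0.3 0.9 0.5] op 0.0002
```

View pics/s2.png

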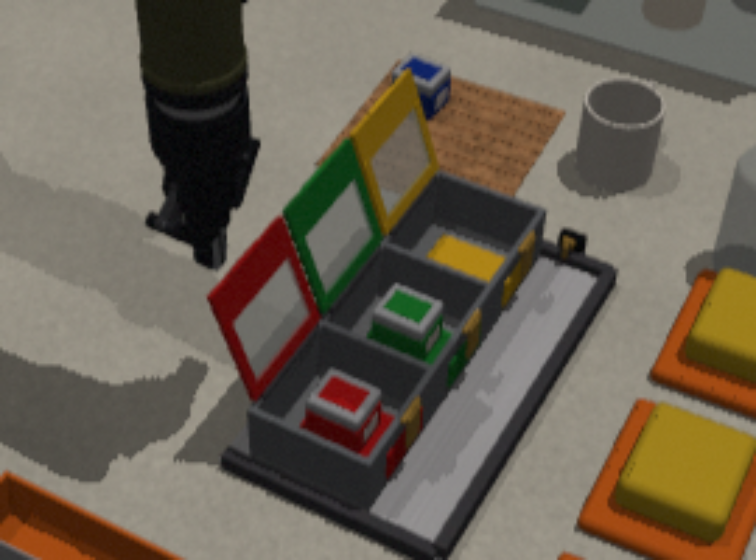

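Request:
servo_tool:
  commands:
    - [[0.07,-0.003,0.01,0,0,0,-1],[0.14,-0.006,0.02,0,0,0,-1],[0.22,-0.01,0.012,0,0,0,-1],[0.295,-0.012,-0.02,0,0,0,-1],[0.34,-0.014,-0.06,0,0,0,-1]]

```text
t: 28.98
position: [0.6241, -0.0825, 0.3059]
eef_rot: [[0.999, -0.045, 0.004], [-0.045, -0.999, -0.0], [0.004, 0.0, -1.0]]
ft_force: [-0.3, 0.8, 1.6]
opening: -0.0001
```

```bash
python3 - <<'E'
from h import *
st()
im=snapshot("scene");cv2.imwrite("pics/s3.png",cv2.resize(im[120:320,200:470],None,fx=2.8,fy=2.8))
E
```

```text
t 28.98 pos [ 0.6241 -0.0825  0.3059] yaw x -2.57 zax [ 0.004 -0.    -1.   ] F [-0.3  0.8  1.6] op -0.0001
```

View pics/s3.png

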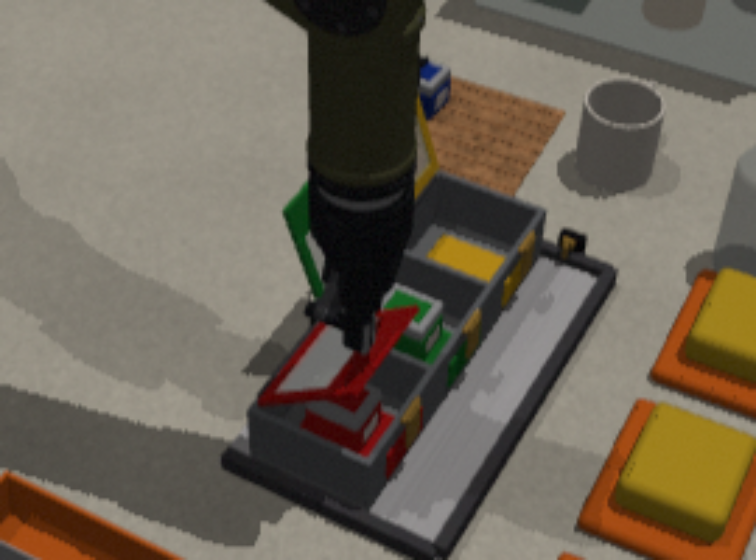

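Request:
servo_tool:
  commands:
    - [[0.025,0,-0.04,0,0,0,-1],[0.041,0,-0.075,0,0,0,-1],[0.05,0,-0.1,0,0,0,-1],[0.053,0,-0.115,0,0,0,-1]]

```text
t: 29.52
position: [0.6428, -0.0821, 0.258]
eef_rot: [[0.999, -0.044, -0.001], [-0.044, -0.999, -0.001], [-0.001, 0.001, -1.0]]
ft_force: [-4.5, 0.3, 6.8]
opening: 0.0002
```

Request:
servo_tool:
  commands:
    - [[0,0,-0.008,0,0,0,-1],[0,0,-0.014,0,0,0,-1],[0,0,-0.02,0,0,0,-1],[0,0,-0.026,0,0,0,-1]]

```text
t: 30.02
position: [0.6437, -0.0818, 0.2507]
eef_rot: [[0.999, -0.044, 0.003], [-0.044, -0.999, -0.001], [0.003, 0.001, -1.0]]
ft_force: [-5.1, 0.7, 21.5]
opening: 0.0001
```

Request:
servo_tool:
  commands:
    - [[0,0,-0.006,0,0,0,-1],[0,0,-0.006,0,0,0,-1]]

```text
t: 30.28
position: [0.645, -0.0817, 0.2507]
eef_rot: [[0.999, -0.044, 0.008], [-0.044, -0.999, -0.002], [0.008, 0.002, -1.0]]
ft_force: [-4.1, -0.4, 22.9]
opening: -0.0
```

Request:
servo_tool:
  commands:
    - [[0,0,0.1,0,0,0,-1],[0,0,0.25,0,0,0,-1],[0,0,0.4,0,0,0,-1],[-0.1,0,0.45,0,0,0,-1],[-0.25,0,0.45,0,0,0,-1]]

```text
t: 30.9
position: [0.5432, -0.0814, 0.427]
eef_rot: [[0.999, -0.043, 0.005], [-0.043, -0.999, 0.0], [0.005, -0.001, -1.0]]
ft_force: [-0.3, 0.3, 0.6]
opening: 0.0
```

```bash
python3 - <<'E'
from h import *
st()
im=snapshot("scene");cv2.imwrite("pics/s4.png",cv2.resize(im[120:320,200:470],None,fx=2.8,fy=2.8))
c=calibration('wrist');im=snapshot("wrist");cv2.imwrite("pics/w17.png",im)
import pickle;pickle.dump(c,open('w17.pkl','wb'))
E
```

```text
t 30.9 pos [ 0.5432 -0.0814  0.427 ] yaw x -2.45 zax [ 0.005  0.    -1.   ] F [-0.3  0.3  0.6] op 0.0
```

View pics/s4.png

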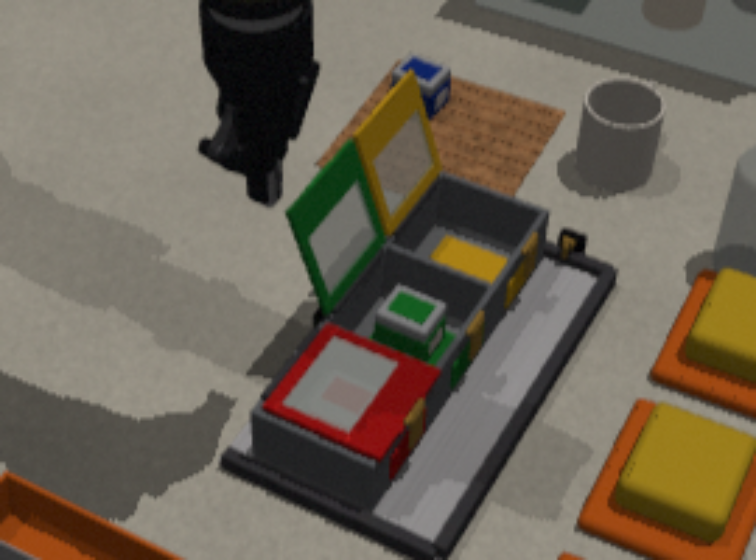

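View pics/w17.png

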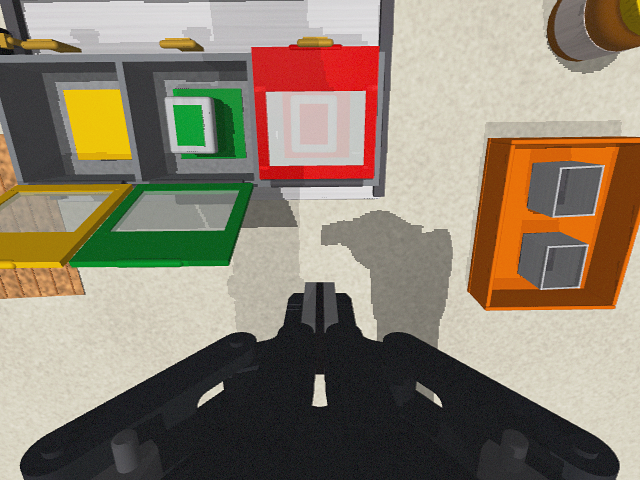

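```bash
python3 - <<'E'
from h import *
import pickle
c=pickle.load(open('w17.pkl','rb'))
for n,p in {'cY':(50,45),'cG':(181,44),'cR':(316,43)}.items(): print(n,px2w(c,*p,.083).round(4))
print('redhinge side near edge',px2w(c,315,182,.075).round(4))
print('green hinge line mid', px2w(c,195,183,.0755).round(4))
E
```

```text
cY [0.6826 0.1302 0.083 ]
cG [0.6788 0.0239 0.083 ]
cR [ 0.6749 -0.0856  0.083 ]
redhinge side near edge [ 0.561  -0.0794  0.075 ]
green hinge line mid [0.565  0.033  0.0755]
```

Request:
servo_tool:
  commands:
    - [[-0.133,0.12,0,0,0,0,-1],[-0.133,0.25,0,0,0,0,-1],[-0.133,0.287,-0.1,0,0,0,-1],[-0.133,0.287,-0.2,0,0,0,-1],[-0.133,0.287,-0.245,0,0,0,-1]]

```text
t: 31.62
position: [0.4893, 0.033, 0.325]
eef_rot: [[0.999, -0.043, -0.003], [-0.043, -0.999, 0.0], [-0.003, -0.0, -1.0]]
ft_force: [0.2, -0.0, 1.6]
opening: 0.0
```

Request:
servo_tool:
  commands:
    - [[0,0,0,0,0,0,-1],[0,0,0,0,0,0,-1]]

```text
t: 31.88
position: [0.4907, 0.0326, 0.3283]
eef_rot: [[0.999, -0.045, 0.002], [-0.045, -0.999, 0.0], [0.002, -0.0, -1.0]]
ft_force: [0.3, -0.5, 0.3]
opening: 0.0002
```

Request:
servo_tool:
  commands:
    - [[0.07,-0.003,0.01,0,0,0,-1],[0.145,-0.006,0.02,0,0,0,-1],[0.225,-0.01,0.012,0,0,0,-1],[0.3,-0.012,-0.02,0,0,0,-1],[0.345,-0.014,-0.06,0,0,0,-1]]

```text
t: 32.5
position: [0.63, 0.0264, 0.3043]
eef_rot: [[0.999, -0.046, 0.003], [-0.046, -0.999, 0.0], [0.003, -0.0, -1.0]]
ft_force: [-1.0, -0.1, 0.6]
opening: -0.0001
```

Request:
servo_tool:
  commands:
    - [[0.025,0,-0.04,0,0,0,-1],[0.041,0,-0.075,0,0,0,-1],[0.05,0,-0.1,0,0,0,-1],[0.053,0,-0.115,0,0,0,-1]]

```text
t: 33.0
position: [0.6486, 0.0271, 0.2574]
eef_rot: [[0.999, -0.044, -0.001], [-0.044, -0.999, -0.001], [-0.001, 0.001, -1.0]]
ft_force: [-4.7, -1.3, 5.8]
opening: 0.0001
```

Request:
servo_tool:
  commands:
    - [[0,0,-0.008,0,0,0,-1],[0,0,-0.014,0,0,0,-1],[0,0,-0.022,0,0,0,-1],[0,0,-0.03,0,0,0,-1],[0,0,-0.03,0,0,0,-1]]

```text
t: 33.62
position: [0.6509, 0.0275, 0.2507]
eef_rot: [[0.999, -0.044, 0.008], [-0.044, -0.999, -0.001], [0.008, 0.001, -1.0]]
ft_force: [-4.5, -2.7, 22.6]
opening: 0.0
```

Request:
servo_tool:
  commands:
    - [[0,0,0.1,0,0,0,-1],[0,0,0.25,0,0,0,-1],[0,0,0.4,0,0,0,-1],[-0.1,0,0.45,0,0,0,-1],[-0.25,0,0.45,0,0,0,-1]]

```text
t: 34.25
position: [0.5492, 0.0277, 0.4271]
eef_rot: [[0.999, -0.044, 0.005], [-0.044, -0.999, 0.001], [0.005, -0.002, -1.0]]
ft_force: [0.1, 0.2, 0.8]
opening: -0.0
```

```bash
python3 - <<'E'
from h import *
st()
im=snapshot("scene");cv2.imwrite("pics/s5.png",cv2.resize(im[120:320,200:470],None,fx=2.8,fy=2.8))
c=calibration('wrist');im=snapshot("wrist");cv2.imwrite("pics/w18.png",im)
import pickle;pickle.dump(c,open('w18.pkl','wb'))
E
```

```text
t 34.25 pos [0.5492 0.0277 0.4271] yaw x -2.5 zax [ 0.005  0.001 -1.   ] F [0.1 0.2 0.8] op -0.0
```

View pics/s5.png

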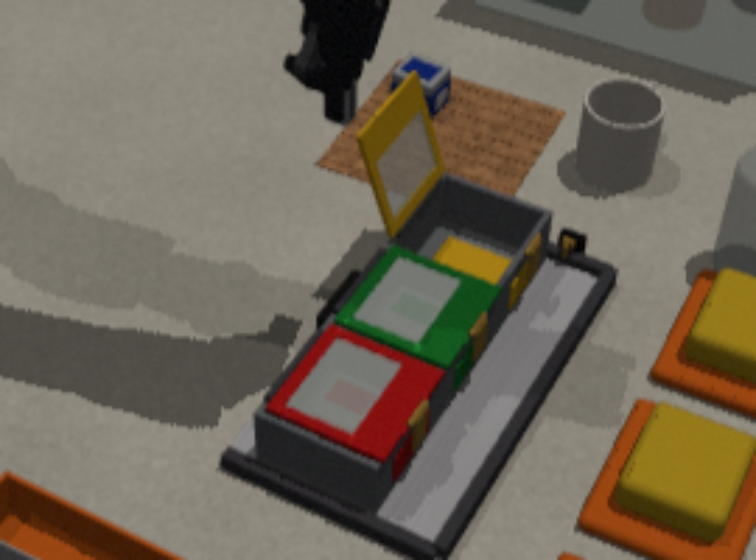

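View pics/w18.png

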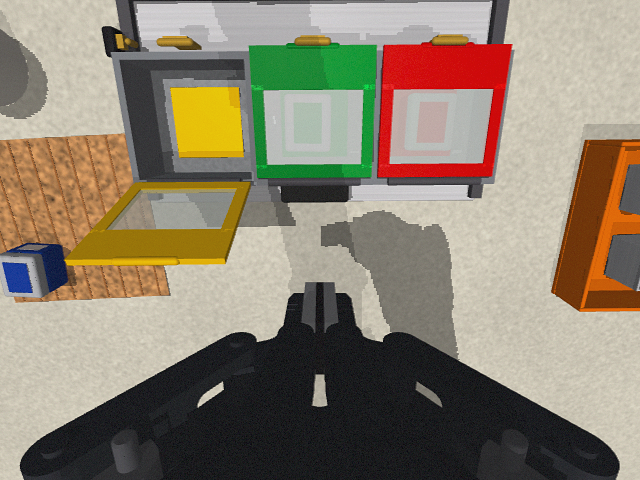

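Request:
servo_tool:
  commands:
    - [[-0.135,0.12,0,0,0,0,-1],[-0.135,0.25,0,0,0,0,-1],[-0.135,0.288,-0.1,0,0,0,-1],[-0.135,0.288,-0.2,0,0,0,-1],[-0.135,0.288,-0.245,0,0,0,-1]]

```text
t: 34.98
position: [0.4944, 0.1423, 0.3249]
eef_rot: [[0.999, -0.043, -0.003], [-0.043, -0.999, -0.001], [-0.003, 0.001, -1.0]]
ft_force: [-0.5, -0.4, 0.5]
opening: 0.0001
```

Request:
servo_tool:
  commands:
    - [[0,0,0,0,0,0,-1],[0,0,0,0,0,0,-1]]

```text
t: 35.22
position: [0.4958, 0.1423, 0.3283]
eef_rot: [[0.999, -0.045, 0.002], [-0.045, -0.999, 0.0], [0.002, -0.001, -1.0]]
ft_force: [-0.8, -0.9, 1.0]
opening: 0.0004
```

Request:
servo_tool:
  commands:
    - [[0.07,-0.003,0.01,0,0,0,-1],[0.145,-0.006,0.02,0,0,0,-1],[0.225,-0.01,0.012,0,0,0,-1],[0.3,-0.012,-0.02,0,0,0,-1],[0.347,-0.014,-0.06,0,0,0,-1]]

```text
t: 35.85
position: [0.636, 0.1361, 0.3044]
eef_rot: [[0.999, -0.046, 0.003], [-0.046, -0.999, 0.001], [0.003, -0.001, -1.0]]
ft_force: [-0.6, 0.3, 0.3]
opening: -0.0001
```

Request:
servo_tool:
  commands:
    - [[0.025,0,-0.04,0,0,0,-1],[0.041,0,-0.075,0,0,0,-1],[0.05,0,-0.1,0,0,0,-1],[0.053,0,-0.115,0,0,0,-1]]

```text
t: 36.35
position: [0.6546, 0.1369, 0.2575]
eef_rot: [[0.999, -0.044, -0.001], [-0.044, -0.999, -0.001], [-0.001, 0.001, -1.0]]
ft_force: [-4.2, -2.6, 7.0]
opening: -0.0003
```

Request:
servo_tool:
  commands:
    - [[0,0,-0.008,0,0,0,-1],[0,0,-0.014,0,0,0,-1],[0,0,-0.022,0,0,0,-1],[0,0,-0.03,0,0,0,-1],[0,0,-0.03,0,0,0,-1]]

```text
t: 36.98
position: [0.6566, 0.1371, 0.2507]
eef_rot: [[0.999, -0.045, 0.007], [-0.045, -0.999, -0.001], [0.007, 0.0, -1.0]]
ft_force: [-3.8, -2.4, 22.4]
opening: 0.0004
```

Request:
servo_tool:
  commands:
    - [[0,0,0.1,0,0,0,-1],[0,0,0.25,0,0,0,-1],[0,0,0.4,0,0,0,-1],[-0.1,0,0.45,0,0,0,-1],[-0.25,0,0.45,0,0,0,-1]]

```text
t: 37.6
position: [0.5551, 0.1373, 0.4271]
eef_rot: [[0.999, -0.044, 0.005], [-0.044, -0.999, 0.002], [0.005, -0.003, -1.0]]
ft_force: [-1.2, 0.4, 1.7]
opening: -0.0001
```

```bash
python3 - <<'E'
from h import *
st()
im=snapshot("scene");cv2.imwrite("pics/s6.png",cv2.resize(im[120:320,200:470],None,fx=2.8,fy=2.8))
c=calibration('wrist');im=snapshot("wrist");cv2.imwrite("pics/w19.png",im)
import pickle;pickle.dump(c,open('w19.pkl','wb'))
snapshot("top");print([(round(d['confidence'],2),np.round(d['at'],4)) for d in tip_of("top","push_pad")])
E
```

```text
t 37.6 pos [0.5551 0.1373 0.4271] yaw x -2.55 zax [ 0.005  0.002 -1.   ] F [-1.2  0.4  1.7] op -0.0001
[(0.89, array([0.5439, 0.0339, 0.0351])), (0.45, array([ 0.4494, -0.3492,  0.031 ]))]
```

View pics/s6.png

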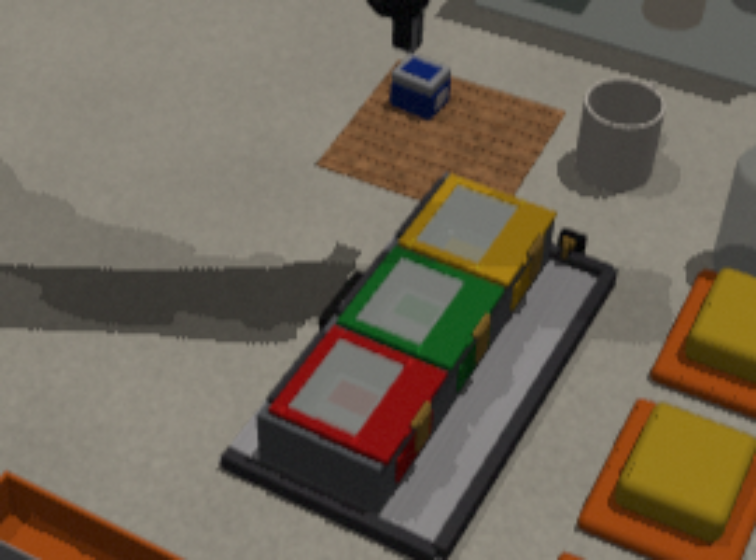

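View pics/w19.png

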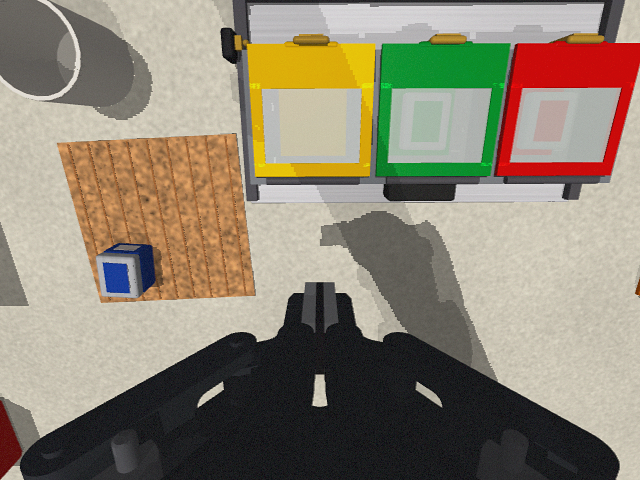

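Request:
servo_tool:
  commands:
    - [[-0.1,-0.1,0,0,0,0,-1],[-0.175,-0.22,-0.05,0,0,0,-1],[-0.175,-0.253,-0.18,0,0,0,-1],[-0.175,-0.253,-0.32,0,0,0,-1],[-0.175,-0.253,-0.44,0,0,0,-1]]

```text
t: 38.42
position: [0.4861, 0.0347, 0.2474]
eef_rot: [[0.999, -0.046, 0.001], [-0.046, -0.999, 0.001], [0.001, -0.001, -1.0]]
ft_force: [0.8, -0.2, 0.5]
opening: -0.0002
```

Request:
servo_tool:
  commands:
    - [[0,0,-0.08,0,0,0,-1],[0,0,-0.12,0,0,0,-1],[0,0,-0.14,0,0,0,-1],[0,0,-0.14,0,0,0,-1]]

```text
t: 38.92
position: [0.4857, 0.0356, 0.1933]
eef_rot: [[0.999, -0.044, 0.001], [-0.044, -0.999, 0.0], [0.001, -0.0, -1.0]]
ft_force: [-1.2, -0.3, 0.7]
opening: -0.0
```

```bash
python3 - <<'E'
from h import *
st()
im=snapshot("scene");cv2.imwrite("pics/s7.png",cv2.resize(im[120:320,200:470],None,fx=2.8,fy=2.8))
c=calibration('wrist');im=snapshot("wrist");cv2.imwrite("pics/w20.png",im)
E
```

```text
t 38.92 pos [0.4857 0.0356 0.1933] yaw x -2.53 zax [ 0.001  0.    -1.   ] F [-1.2 -0.3  0.7] op -0.0
```

View pics/s7.png

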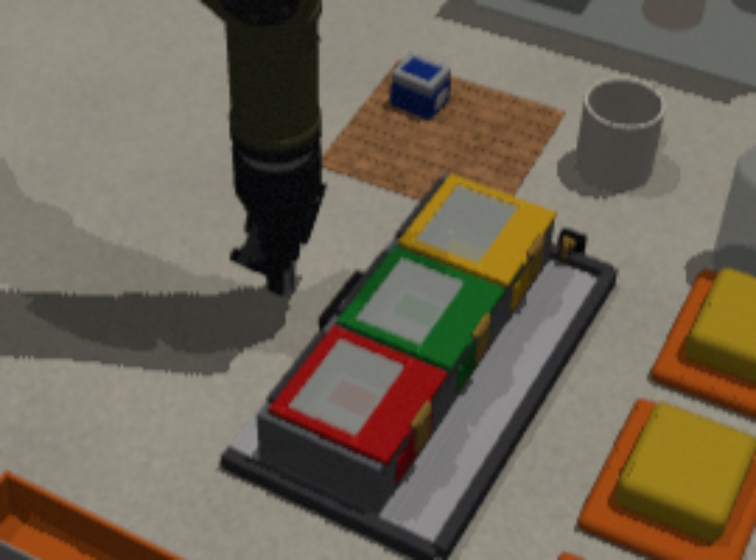

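View pics/w20.png

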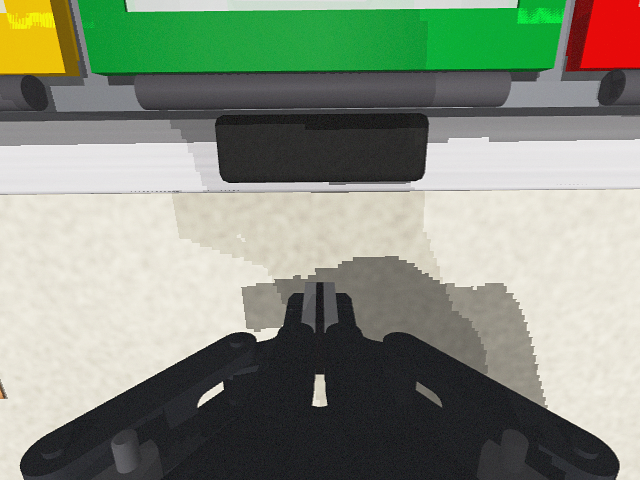

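Request:
servo_tool:
  commands:
    - [[0.05,-0.002,0.025,0,0,0,-1],[0.1,-0.004,0.025,0,0,0,-1],[0.13,-0.006,0.025,0,0,0,-1],[0.16,-0.007,0.025,0,0,0,-1],[0.19,-0.008,0.025,0,0,0,-1]]

```text
t: 39.65
position: [0.56, 0.0327, 0.2029]
eef_rot: [[0.999, -0.044, -0.004], [-0.044, -0.999, -0.001], [-0.004, 0.001, -1.0]]
ft_force: [-5.5, -0.9, 4.1]
opening: 0.0001
```

Request:
servo_tool:
  commands:
    - [[0.02,-0.001,0,0,0,0,-1],[0.04,-0.002,0,0,0,0,-1],[0.06,-0.003,0,0,0,0,-1],[0.06,-0.003,0,0,0,0,-1]]

```text
t: 40.15
position: [0.5852, 0.0313, 0.203]
eef_rot: [[0.999, -0.044, 0.001], [-0.044, -0.999, 0.0], [0.001, -0.0, -1.0]]
ft_force: [-0.6, -0.1, -0.3]
opening: 0.0002
```

Request:
servo_tool:
  commands:
    - [[0.008,0,0,0,0,0,-1],[0.016,0,0,0,0,0,-1],[0.016,0,0,0,0,0,-1]]

```text
t: 40.52
position: [0.5886, 0.0316, 0.2024]
eef_rot: [[0.999, -0.044, -0.01], [-0.044, -0.999, -0.001], [-0.01, 0.002, -1.0]]
ft_force: [-11.8, 0.5, 10.0]
opening: -0.0001
```

```bash
python3 - <<'E'
from h import *
st()
im=snapshot("scene");cv2.imwrite("pics/s8.png",cv2.resize(im[120:320,200:470],None,fx=2.8,fy=2.8))
E
```

```text
t 40.52 pos [0.5886 0.0316 0.2024] yaw x -2.5 zax [-0.01  -0.001 -1.   ] F [-11.8   0.5  10. ] op -0.0001
```

View pics/s8.png

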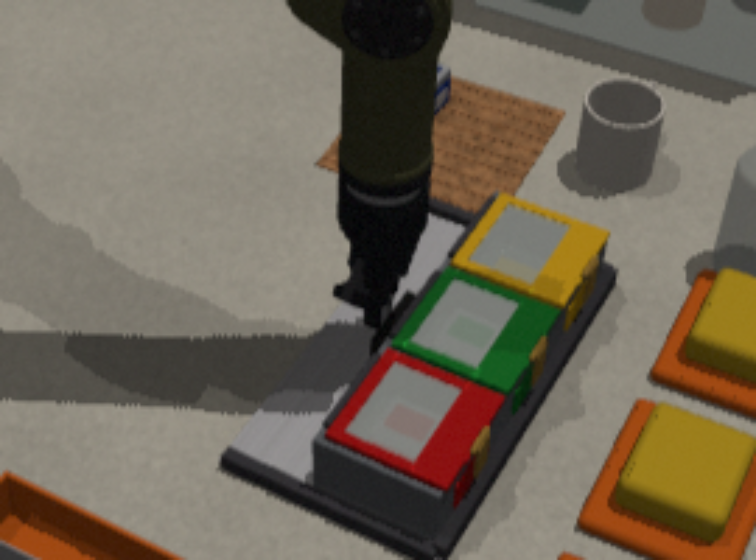

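Request:
servo_tool:
  commands:
    - [[0.008,0,0,0,0,0,-1],[0.014,0,0,0,0,0,-1],[0.014,0,0,0,0,0,-1]]

```text
t: 40.95
position: [0.5906, 0.0321, 0.2017]
eef_rot: [[0.999, -0.043, -0.022], [-0.043, -0.999, -0.003], [-0.022, 0.004, -1.0]]
ft_force: [-27.8, -0.7, 20.1]
opening: 0.0002
```

Request:
servo_tool:
  commands:
    - [[-0.04,0,0,0,0,0,-1],[-0.15,0,0.02,0,0,0,-1],[-0.25,0,0.15,0,0,0,-1],[-0.27,0,0.3,0,0,0,-1],[-0.27,0,0.45,0,0,0,-1]]

```text
t: 41.58
position: [0.4883, 0.0312, 0.385]
eef_rot: [[0.999, -0.044, 0.002], [-0.044, -0.999, -0.002], [0.002, 0.002, -1.0]]
ft_force: [0.8, -0.7, -0.4]
opening: -0.0001
```

Request:
servo_tool:
  commands:
    - [[0,0,0.1,0,0,0,-1],[0,-0.1,0.1,0,0,0,-1],[0,-0.1,0.1,0,0,0,-1]]

```text
t: 41.95
position: [0.4893, -0.0123, 0.4237]
eef_rot: [[0.999, -0.05, 0.003], [-0.05, -0.999, -0.003], [0.003, 0.003, -1.0]]
ft_force: [-0.8, 0.7, -0.6]
opening: -0.0004
```

```bash
python3 - <<'E'
from h import *
st()
im=snapshot("scene");cv2.imwrite("pics/s9.png",cv2.resize(im[120:400,150:470],None,fx=2.4,fy=2.1))
im=snapshot("top");cv2.imwrite("pics/top9.png",cv2.resize(im[165:325,130:500],None,fx=2.1,fy=2.1,interpolation=cv2.INTER_CUBIC))
c=calibration('wrist');im=snapshot("wrist");cv2.imwrite("pics/w21.png",im)
for k in("push_pad","green_hinge","red_hinge","dock","green_tin_mid","red_tin_mid"):
  print(k,[(round(d['confidence'],2),np.round(d['at'],4)) for d in tip_of("top",k)][:2])
E
```

```text
t 41.95 pos [ 0.4893 -0.0123  0.4237] yaw x -2.86 zax [ 0.003 -0.003 -1.   ] F [-0.8  0.7 -0.6] op -0.0004
push_pad []
green_hinge [(0.61, array([0.6206, 0.0323, 0.076 ]))]
red_hinge [(0.73, array([ 0.4541, -0.3467,  0.0297])), (0.66, array([ 0.6173, -0.0848,  0.0741]))]
dock [(0.81, array([ 6.349e-01,  2.670e-02, -2.000e-04])), (0.55, array([ 0.6996, -0.3523, -0.001 ]))]
green_tin_mid []
red_tin_mid []
```

View pics/s9.png

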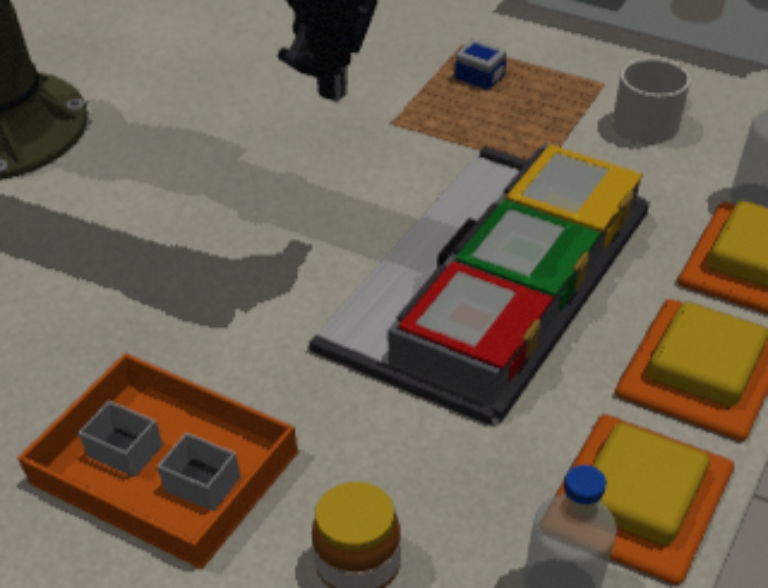

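View pics/top9.png

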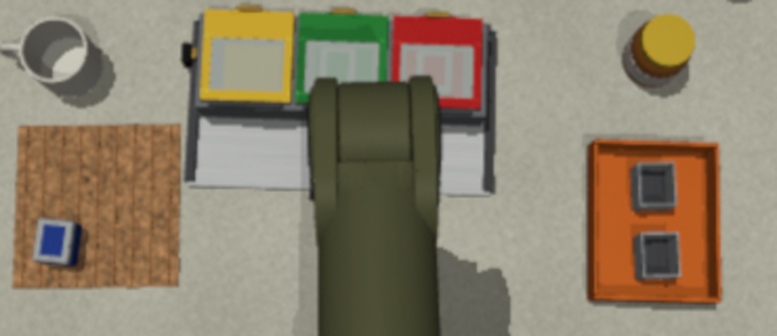

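View pics/w21.png

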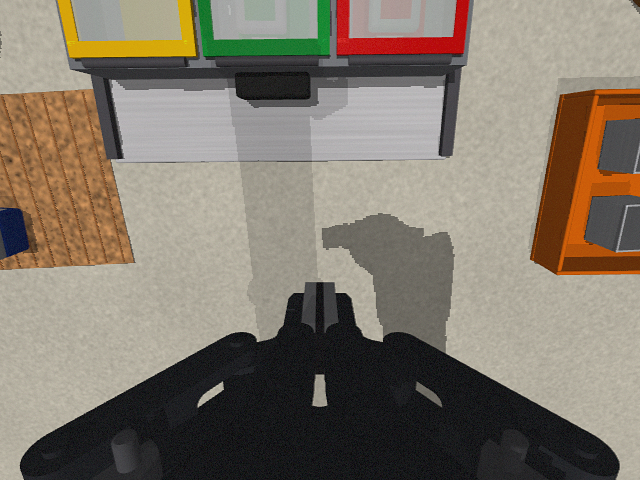

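```bash
python3 - <<'E'
from workcell import *
print(hand_in())
E
```

```text
the job is handed in; nothing more can be done
None
```

The job is handed in after about 42 s of the 210 s. As far as my last checks show, everything is in place.

- **Tins:** I moved both empty tins, from the yellow and green wells, into the orange crate. The red and green tins went into their own wells. There was no yellow tin on the mat in this run, so that well stays empty.
- **Covers:** I pressed all three shut at about 22 N each. The pictures show them staying shut after I let go, and still shut after the push. Pressing them also slid the caddy forward by about 8 mm, well short of the 50 mm limit for that step.
- **Caddy:** I then pushed it along the dock. The push force dropped to almost nothing as the pin snapped in, and it then stood firm at 28 N against the stop.
- **Bystanders:** The pictures show the blue tin, jar and mug where they stood at the start, and the arm clear of everything.

**Weaker checks:** There is no direct reading of how far the caddy slid. The network put the hinges 60–62 mm further along. With the unknown start of 0–10 mm, that means a slide of 60–72 mm, which does not prove it is past 65 mm. I take it as home from the snap and the firm stop. The last top-camera look did not find the push pad or the two tins under the covers. The pad shows in the wrist picture, and the tins show through the covers.

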